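# Hang the dial thermometer on the sprung hook, dial outward

## Task

Hang the dial thermometer on the hook of the stand, by the slot in its plate, with the dial facing outward (away from the stand, the way the hook points). The hook has a sprung pad that keeps hung things from rattling: press the plate back against the pad gently, far enough to clear the upturned tip, then slide it down until the slot sits fully home on the hook arm behind the tip, and let go. Do not force the hook or the pad, and leave the squeeze bottle, the ring cutter and the tub where they stand.

Things in the scene. Friction and masses are not known exactly. Their poses are not given: they have to be found in the camera images.
- thermo_mid (a point): Centre of the loose dial thermometer, half-way up (62 mm over its underside), in the middle of its plate; 0.1 to 0.2 kg. x = the way the dial faces, z = up. Steel plate 5 mm thick (x), 50 mm wide (y), top edge 62 mm above this point. It starts upright on its foot, 50 (x) by 46 (y) by 6 mm, centred under the plate; any yaw. It can be set down and gripped again.
- thermometer: The same thermometer, origin at the centre of its underside, same axes.
- slot (a point): Centre of the thermometer's slot, 35 mm above its centre: an upright rectangular hole right through the plate, 14 mm wide (y), 26 mm high (from 13 mm below to 13 mm above this point). At this height the plate's two side edges, 50 mm apart, are bare and best to grip.
- dial (a point): Middle of the dial's face: white, round, 48 mm across, standing 12 mm proud of the plate's front, 24 mm below the thermometer's centre. The plate's back is plain.
- hook_stand: Steel stand fixed to the table, place and yaw vary. Origin on the table under the front face of the bracket; x = outward, the way the hook points; z = up. Base 12 mm high, x from -70 to 60 mm, 220 mm wide; two posts and a rail along y, 12 to 28 mm behind the bracket's face; all below 195 mm. It carries the hook and the sprung pad.
- hook_root (a point): On the bracket's front face at the height of the hook arm's upper side, 165 mm over the table; axes as the stand. A level arm, 6 mm wide and high, runs outward (x) to a tip 5 mm thick, 6 mm wide, rising 8 mm above the arm. When fully home the slot's upper end rests on the arm: slot centre 13 mm below this point, thermometer centre 48 mm below.
- tip_zone (a point): Point 70 mm out from hook_root, where the tip's inner face lies on average. The arm is set in or out beforehand and this is not measured: the inner face is really anywhere from 20 mm nearer to 20 mm farther out. Inside it, round the arm, is a black pad, 30 mm wide, from 20 mm below to 14 mm above the arm's upper side, its face 2 mm inside the tip's inner face.
- pad_zone (a point): Point 10 mm inside the tip zone, about the sprung pad, which slides back along the arm. It gives from 1.6 N, stiffening 1.2 N per mm, to a hard stop at 6.5 mm (9.4 N). A 5 mm plate passes down behind the tip once the pad is pushed back over 3 mm. A plate let go there is clamped by pad and tip and will not drop home by its weight. Over 18 N on hook or pad is too much.
- squeeze_bottle: Yellow squeeze bottle, bystander, 52 mm across, 138 mm high, origin at the centre of its underside.
- ring_cutter: Steel ring cutter, bystander, 72 mm across, 45 mm high, origin at the centre of its underside.
- tub: Clear lidded tub, bystander, 92 by 122 mm, 52 mm high, origin at the centre of its underside.

How it is judged:
On the way:
1. the thermometer is lifted clear of the table (height (world z) of thermo_mid above 0.09 m), for 0.1 s.
At the end, for the whole second after the job is handed in: The thermometer hangs at rest on the hook arm behind the tip, let go: its centre 48 mm (46 to 52) below the arm's upper side, within 10 mm of the arm sideways, upright within 0.15 rad, the dial facing outward within 0.2 rad (z of thermo_mid in the frame of hook_root between -0.052 and -0.046 m and x of thermo_mid in the frame of hook_root between 0.036 and 0.094 m and y of thermo_mid in the frame of hook_root between -0.01 and 0.01 m and x of hook_root in the frame of thermo_mid below -0.02 m and angle between the x axis of thermo_mid and the x axis of hook_root, either way round below 0.2 rad and angle between thermo_mid's own z axis and vertical below 0.15 rad and contact force between thermometer and hook_stand above 0.5 N and linear speed of thermometer below 0.01 m/s); the robot touches nothing.
It fails at once if more than 18 N between the thermometer and the hook, pad or stand (contact force between thermometer and hook_stand above 18 N).
It fails at once if the arm or fingers push on the hook stand with more than 18 N (contact force between any of the arm, the fingers and hook_stand above 18 N).
It fails at once if squeeze bottle, ring cutter or tub moved by more than 20 mm (distance of any of squeeze_bottle, ring_cutter, tub from where it was at the start of the episode above 0.02 m).
It also fails if it takes over 64 s, if anything falls off the work surface, if the arm or the gripper's body presses on something with over 40 N, if the wrist force passes 120 N, or if a joint passes its speed limit or range.

## Robot

A 7-joint arm with a two-finger parallel gripper is mounted at the origin on the work surface. World frame = base frame: x ahead of the robot, y to its left, z up, the work surface at z = 0. Lengths are in m, angles in rad, forces in N, time in s.
With the tool pointing down it reaches from about 0.425 to 0.875 m from the base axis. Payload 4.7 kg.
Tool frame: the origin (TCP) lies on the mounting face of the last link; the fingertips stand 182 mm ahead of it and the grasp point (between the pads) lies 164 mm ahead of it; z points along the fingers, y is the direction in which the jaws open and shut (so a half turn about z gives the same grasp; the last joint's range is limited). The gripper opens to 87 mm and grips with 3 to 60 N. Pads are 19 mm wide; open, the fingers measure 117 mm over their backs; the gripper's body (75 mm by 190 mm) begins 51 mm behind the grasp point.
Start: joints at [1.286, 0.321, -0.07, 1.45, 0.023, 1.371, -0.057], TCP at [0.191, -0.621, 0.405] pointing down, gripper open.
Joint ranges: [-2.86, 2.86], [-0.3, 2.09], [-1.38, 1.24], [0.06, 2.45], [-1.56, 4.7], [0.09, 2.05], [-2.69, 2.69]. Speed limits (rad/s): [2.57, 2.57, 3.14, 3.14, 3.14, 3.14, 3.14].

## Interface

Orientations are given as a rotation vector (axis times angle).
In Python, from bench import ctrl gives the robot as it stands. The module is installed in compiled form; this text tells all that it offers.
- The arm moves only by the tool play_rows, never from a script. Its argument "targets" is text: rows parted by semicolons, each of 7 numbers parted by spaces: the shift along the tool's x, y, z in cm, then the turn, a rotation vector about the tool's x, y, z in rad, then the opening, from -1 (shut) to 1 (fully open). In form: x y z ax ay az grip; .... A call has 1 to 20 rows; each row shifts and turns the pose as measured when the row begins, along the tool's axes as they then stand; what a row does not reach is not made up. A row lasts 1/8 s, in which the tool goes at most 62.5 mm and 10.7 degrees, less where a joint would pass 70% of its speed; a pose out of reach is approached as far as the arm can. A call is refused whole if a number of a shift passes 6.25 or a number of a turn 0.188, either way. A call with a gripper value outside its range is refused whole. The fingers move at their own pace and stop on an object; "newtons" is the grip in N (left out, the last holds). Time passes only in rows, so rows that do not move let the fingers close. It gives the time, the measured TCP pose, the force and the opening at its end, in the units of the state.
- ctrl.get_state(): the state, without advancing time (a new reading comes with each control period).
- ctrl.get_image(name): name is "scene" or "top" or "wrist"; returns a dict with "pixels" (400x640x3 uint8, blue, green, red), "depth" (400x640 float32, m along the optical axis (not along the pixel's ray), 0 where there is no reading), "intrinsics" (3x3 intrinsics, pixels), "k1" (the pictures are not rectified: a ray, as slopes to the right and down, at radius r is drawn at 1 + k1 r^2 times it, then the intrinsics apply), "R" (3x3) and "t" (3): a world point X has camera coordinates R X + t. Camera axes: x right, y down, z forward; pixel columns grow to the right and rows downward; lengths in m; the calibration is good to about 2 mm. A picture is of the moment at which its call begins.
- ctrl.close_job(): hands the job in, once; it reports no verdict.
The state is a dict: "time": time; "joint_positions": joint angles; "qd": joint speeds; "joint_torque": joint torques, N m; "position": TCP position; "tool_rot": TCP orientation; "ft_force": force on the tool from outside, world axes, zero at the start; "torque": the same for the moment, N m; "grip_width": opening from 0.0 (shut) to 1.0 (fully open).
Only numpy, scipy, OpenCV 4.12 (cv2) and the standard library are available. Lean on these libraries where they do the work, as an engineer would, in place of code of your own. Each camera call takes 0.05 s, during which the arm holds its last target.

## Working session

There is one attempt and no reset: what is moved stays moved. The work goes in short steps, Python scripts to look and compute and a tool call to move; the robot and the scene stay as the last step left them, time stands still between calls to the robot, and variables do not carry over. Pictures are saved under pics/ and viewed, and the job is handed in when it is done.

Besides the shell and the picture viewer there is one more tool, called by a JSON object that holds its "name" and its "arguments", one argument or row to a line. play_rows: Moves the arm, as the interface text tells. Its arguments: {"type":"object","properties":{"targets":{"type":"string"},"newtons":{"type":"number"}},"required":["targets"]}

```bash
ls; mkdir -p pics; python3 - <<'E'
from bench import ctrl
import cv2,numpy as np
s=ctrl.get_state();print({k:np.round(v,3) for k,v in s.items()})
for n in ["scene","top","wrist"]:
    im=ctrl.get_image(n);cv2.imwrite(f"pics/{n}0.png",im["pixels"])
    np.savez(f"{n}0.npz",**im)
    print(n,im["intrinsics"].round(1).tolist(),im["k1"],im["R"].round(3).tolist(),im["t"].round(3))
E
```

```text
pics
{'time': np.float64(0.0), 'joint_positions': array([ 1.286,  0.322, -0.07 ,  1.452,  0.023,  1.371, -0.057]), 'qd': array([-0.001, -0.001, -0.001,  0.001, -0.001,  0.   , -0.   ]), 'joint_torque': array([ 1.0000e-03, -4.9129e+01, -4.0400e-01, -3.1253e+01, -6.4000e-02,
        4.4000e-02,  0.0000e+00]), 'position': array([ 0.191, -0.621,  0.404]), 'tool_rot': array([-3.105e+00, -4.670e-01,  1.000e-03]), 'ft_force': array([ 0.107, -0.106, -0.439]), 'torque': array([-0.017, -0.054,  0.003]), 'grip_width': np.float64(0.997)}
scene [[361.4, 0.0, 323.2], [0.0, 361.4, 204.4], [0.0, 0.0, 1.0]] -0.03364449817378057 [[0.746, 0.666, 0.0], [0.563, -0.631, -0.533], [-0.355, 0.398, -0.846]] [-0.401 -0.268  1.221]
top [[457.8, 0.0, 320.3], [0.0, 457.8, 203.2], [0.0, 0.0, 1.0]] -0.023502539542867584 [[-0.011, -1.0, -0.01], [-0.985, 0.013, -0.17], [0.17, 0.008, -0.985]] [-0.018  0.575  1.161]
wrist [[293.5, 0.0, 322.6], [0.0, 293.5, 201.1], [0.0, 0.0, 1.0]] 0.013528346873800815 [[0.295, -0.956, -0.001], [-0.924, -0.285, 0.254], [-0.243, -0.074, -0.967]] [-0.649 -0.031  0.389]
```

View pics/scene0.png

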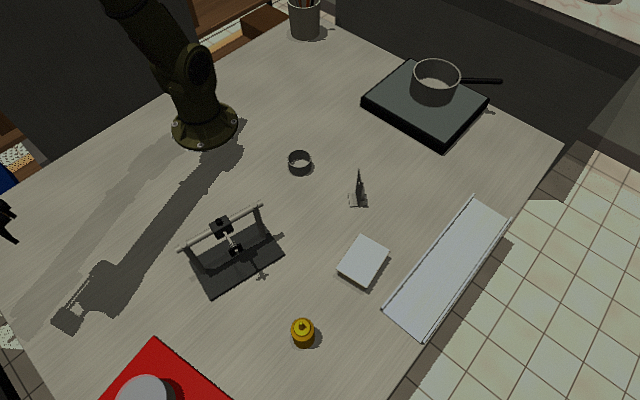

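View pics/top0.png

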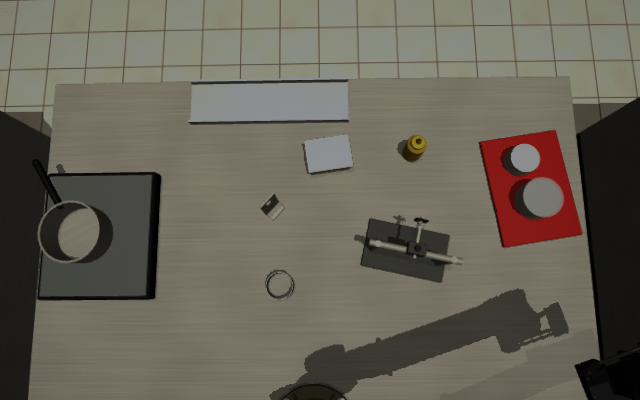

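View pics/wrist0.png

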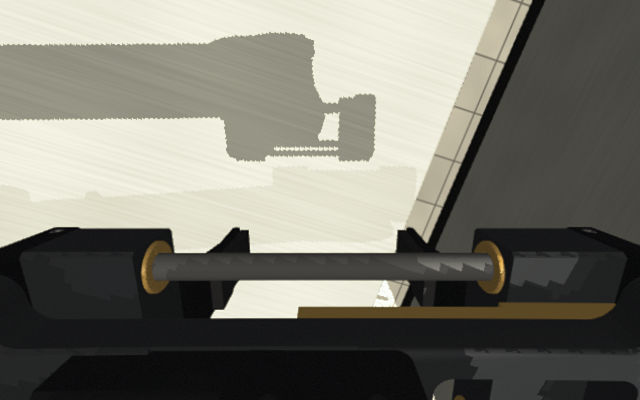

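The scene view shows the thermometer at about (357,190), the stand at (235,245) with its hook pointing down-right, the tub at (364,260), the bottle at (302,332) and the ring at (300,162). In the top view the thermometer is at (272,206) and the stand at (408,248), with its hook tip at (421,220).

```bash
cat > h.py <<'E'
import numpy as np,cv2
def load(f): return dict(np.load(f))
def slopes(im,uv):
    K=im["intrinsics"];d=np.array([float(im["k1"]),0,0,0])
    return cv2.undistortPoints(np.asarray(uv,float).reshape(-1,1,2),K,d).reshape(-1,2)
def cen(im): return -im["R"].T@im["t"]
def rays(im,uv):
    s=slopes(im,uv);return np.c_[s,np.ones(len(s))]@im["R"]
def onz(im,uv,z):
    c=cen(im);r=rays(im,uv);return c+r*((z-c[2])/r[:,2])[:,None]
def dep(im,uv):
    uv=np.asarray(uv).reshape(-1,2);d=im["depth"][uv[:,1].astype(int),uv[:,0].astype(int)]
    return cen(im)+rays(im,uv)*d[:,None]
def proj(im,X):
    X=np.asarray(X,float).reshape(-1,3);p,_=cv2.projectPoints(X,cv2.Rodrigues(im["R"])[0],im["t"],im["intrinsics"],np.array([float(im["k1"]),0,0,0,0]))
    return p.reshape(-1,2)
def tri(imA,uA,imB,uB):
    a,b=cen(imA),cen(imB);r=rays(imA,[uA])[0];q=rays(imB,[uB])[0]
    s=np.linalg.lstsq(np.c_[r,-q],b-a,rcond=None)[0]
    P,Q=a+r*s[0],b+q*s[1];return (P+Q)/2,np.linalg.norm(P-Q)
def crop(im,x0,y0,x1,y1,k,f):
    p=im["pixels"][y0:y1,x0:x1];p=np.clip(p.astype(float)*1.3,0,255).astype(np.uint8)
    cv2.imwrite(f,cv2.resize(p,None,fx=k,fy=k,interpolation=cv2.INTER_CUBIC))
E
python3 - <<'E'
from h import *
a=load("scene0.npz");t=load("top0.npz")
crop(a,325,155,395,220,8,"pics/a1.png");crop(t,245,180,305,230,10,"pics/a2.png")
crop(a,170,190,300,310,5,"pics/a3.png");crop(t,345,200,475,295,6,"pics/a4.png")
E
```

```text
(no output)
```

View pics/a1.png

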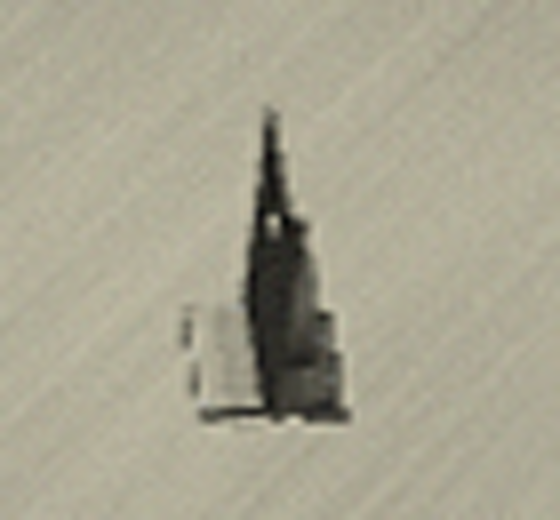

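View pics/a2.png

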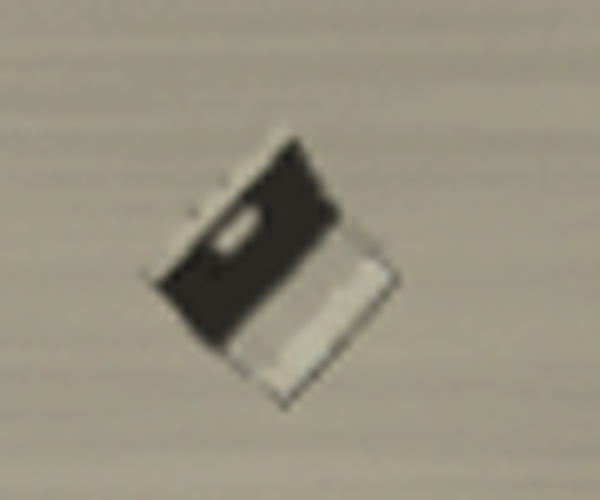

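View pics/a3.png

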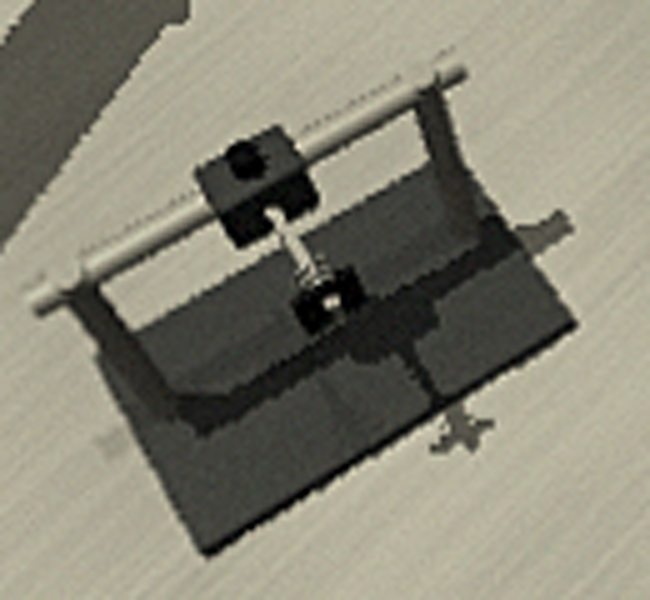

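View pics/a4.png

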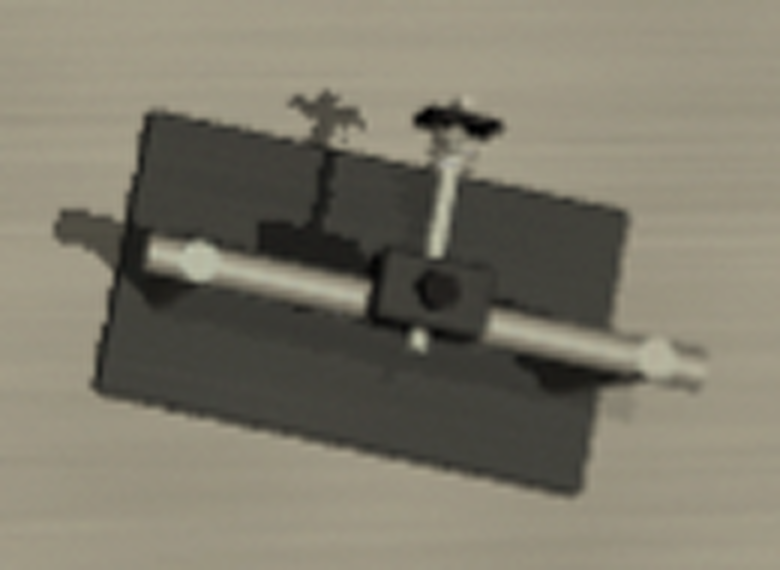

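```bash
python3 - <<'E'
from h import *
a=load("scene0.npz");t=load("top0.npz")
def C(p,x0,y0,k): return (np.array(p)+.5)/k-.5+[x0,y0]
f=C([[285,407],[398,278]],245,180,10)
F=onz(t,f,0.003);print("foot edge",F.round(4),np.linalg.norm(F[0]-F[1]))
p=C([[155,287],[296,138]],245,180,10);P=onz(t,p,0.124);print("top rear edge",P.round(4),np.linalg.norm(P[0]-P[1]))
sl=C([[238,230]],245,180,10);print("slot@.097",onz(t,sl,.097).round(4))
for A in(F,P):
    d=A[1]-A[0];print("yaw of normal",np.degrees(np.arctan2(d[1],d[0]))-90, A.mean(0).round(4))
# depth cloud near
for n,im,box in(("top",t,(255,190,290,225)),("scene",a,(345,165,372,210))):
    u,v=np.meshgrid(np.arange(box[0],box[2]),np.arange(box[1],box[3]))
    X=dep(im,np.c_[u.ravel(),v.ravel()]);X=X[(X[:,2]>.012)&(X[:,2]<.14)]
    print(n,len(X),X.mean(0).round(4),X.min(0).round(3),X.max(0).round(3))
    np.save(n+"_c.npy",X)
    for z0 in np.arange(.01,.13,.02):
        Y=X[(X[:,2]>z0)&(X[:,2]<z0+.02)]
        if len(Y): print(round(z0,3),len(Y),Y.mean(0).round(4),Y.min(0).round(3),Y.max(0).round(3))
# stand
r=C([[200,262],[657,358]],345,200,6);R=onz(t,r,.19);print("rail/posts",R.round(4))
d=R[1]-R[0];print("stand yaw",np.degrees(np.arctan2(d[1],d[0]))+90)
b=C([[150,112],[628,210],[580,494],[98,390]],345,200,6);B=onz(t,b,.012);print("base",B.round(4))
d=B[1]-B[0];print(np.degrees(np.arctan2(d[1],d[0]))+90,np.linalg.norm(d)); d=B[2]-B[3];print(np.degrees(np.arctan2(d[1],d[0]))+90,np.linalg.norm(d));d=B[0]-B[3];print(np.degrees(np.arctan2(d[1],d[0])),np.linalg.norm(d));d=B[1]-B[2];print(np.degrees(np.arctan2(d[1],d[0])),np.linalg.norm(d))
E
```

```text
foot edge [[0.5372 0.1052 0.003 ]
 [0.5725 0.0744 0.003 ]] 0.04685068520479603
top rear edge [[0.5512 0.1239 0.124 ]
 [0.5883 0.0892 0.124 ]] 0.05083088814173767
slot@.097 [[0.57   0.1068 0.097 ]]
yaw of normal -131.1206829200458 [0.5548 0.0898 0.003 ]
yaw of normal -133.10504484074994 [0.5697 0.1066 0.124 ]
top 212 [0.5699 0.107  0.0792] [0.545 0.09  0.012] [0.59  0.127 0.13 ]
0.01 27 [0.5687 0.1058 0.0204] [0.545 0.09  0.012] [0.587 0.122 0.029]
0.03 29 [0.5701 0.1062 0.0406] [0.552 0.09  0.03 ] [0.588 0.123 0.05 ]
0.05 28 [0.5697 0.1066 0.0605] [0.552 0.091 0.052] [0.587 0.123 0.068]
0.07 40 [0.5702 0.1071 0.0805] [0.552 0.09  0.071] [0.588 0.123 0.089]
0.09 24 [0.5699 0.1066 0.1   ] [0.551 0.091 0.092] [0.588 0.124 0.109]
0.11 63 [0.5704 0.1081 0.1211] [0.552 0.09  0.11 ] [0.59  0.127 0.126]
scene 226 [0.5797 0.1048 0.0724] [0.553 0.089 0.013] [0.6   0.127 0.125]
0.01 25 [0.5798 0.1027 0.0221] [0.558 0.089 0.013] [0.599 0.121 0.03 ]
0.03 42 [0.5852 0.1025 0.0404] [0.554 0.09  0.031] [0.6   0.124 0.049]
0.05 53 [0.5825 0.1066 0.0588] [0.556 0.09  0.05 ] [0.596 0.127 0.069]
0.07 28 [0.5764 0.1043 0.0799] [0.554 0.09  0.071] [0.593 0.123 0.089]
0.09 31 [0.5766 0.1042 0.1   ] [0.553 0.091 0.09 ] [0.593 0.125 0.11 ]
0.11 47 [0.5754 0.1069 0.1204] [0.555 0.091 0.113] [0.594 0.127 0.125]
rail/posts [[ 0.4557 -0.157   0.19  ]
 [ 0.417  -0.3295  0.19  ]]
stand yaw -12.646235753585387
base [[ 0.5382 -0.1573  0.012 ]
 [ 0.4911 -0.3703  0.012 ]
 [ 0.3659 -0.3419  0.012 ]
 [ 0.414  -0.1307  0.012 ]]
-12.463806605530138 0.21810168223434978
-12.846758222434872 0.21668161027302707
-12.118754765962047 0.1269606683125813
-12.758443730739307 0.12840830236115666
```

```bash
python3 - <<'E'
from h import *
a=load("scene0.npz");t=load("top0.npz")
X=np.load("top_c.npy");X=X[(X[:,2]>.03)&(X[:,2]<.115)]
vx,vy,x0,y0=cv2.fitLine(X[:,:2].astype(np.float32),cv2.DIST_HUBER,0,.01,.01).ravel();print("plate yaw",np.degrees(np.arctan2(vy,vx))+90,x0,y0)
def C(p,x0,y0,k): return (np.array(p)+.5)/k-.5+[x0,y0]
o=np.array([.4572,-.2511,0]);y=np.radians(-12.57);Rz=np.array([[np.cos(y),-np.sin(y),0],[np.sin(y),np.cos(y),0],[0,0,1]])
L=lambda X:((X-o)@Rz).round(4)
for n,im,box in(("top",t,(408,210,436,262)),("scene",a,(205,210,250,262))):
    u,v=np.meshgrid(np.arange(box[0],box[2]),np.arange(box[1],box[3]))
    uv=np.c_[u.ravel(),v.ravel()];X=L(dep(im,uv));m=(X[:,2]>.135)&(X[:,2]<.2)&(X[:,0]>-.005);X=X[m]
    print(n,len(X))
    for x in np.arange(-.005,.1,.01):
        Y=X[(X[:,0]>=x)&(X[:,0]<x+.01)]
        if len(Y):print(round(x,3),len(Y),Y.min(0),Y.max(0),np.median(Y,0))
print("arm axis", L(onz(t,C([[438,250],[450,165]],345,200,6),.165)), "tipbright",L(onz(t,C([[463,101]],345,200,6),.173)))
print("scene tip",L(onz(a,C([[333,300]],170,190,5),.173)))
crop(t,400,205,440,265,10,"pics/b1.png");crop(a,205,215,250,265,12,"pics/b2.png")
E
```

```text
plate yaw 47.45429 0.56901157 0.10720804
top 175
-0.005 40 [-0.0049 -0.0213  0.1623] [0.0048 0.021  0.1858] [-0.00255  0.0004   0.1814 ]
0.005 12 [ 0.005  -0.0031  0.1604] [0.0147 0.0022 0.1671] [ 0.00985 -0.00065  0.16555]
0.015 13 [ 0.015  -0.0036  0.1614] [0.0243 0.0029 0.1677] [ 0.0192 -0.0003  0.1649]
0.025 13 [ 0.025  -0.0037  0.1604] [0.0339 0.0023 0.1665] [ 0.0297 -0.0002  0.1632]
0.035 23 [ 0.0362 -0.0091  0.1559] [0.0434 0.0086 0.1742] [0.0405 0.0007 0.1666]
0.045 53 [ 0.0451 -0.0147  0.1473] [0.0549 0.0141 0.1835] [0.0532 0.001  0.1675]
0.055 21 [ 0.0552 -0.0138  0.1616] [0.064  0.0136 0.1817] [0.0566 0.0005 0.1753]
scene 395
-0.005 207 [-0.0047 -0.0215  0.141 ] [0.0031 0.0223 0.1844] [ 0.0006 -0.0007  0.1686]
0.005 12 [ 0.005  -0.0026  0.1567] [0.0145 0.0031 0.1654] [0.0091 0.0003 0.1635]
0.015 13 [ 0.0152 -0.0027  0.1615] [0.0245 0.0033 0.1659] [2.080e-02 1.000e-04 1.636e-01]
0.025 9 [ 0.0267 -0.0027  0.163 ] [0.0341 0.0027 0.1652] [ 0.031  -0.0003  0.1639]
0.035 21 [ 0.0367 -0.0084  0.1543] [0.0448 0.0084 0.1724] [ 0.0404 -0.0014  0.1664]
0.045 12 [ 0.0452 -0.0079  0.1645] [0.0505 0.0087 0.1728] [ 0.04665 -0.00025  0.1693 ]
0.055 111 [ 0.0551 -0.0147  0.145 ] [0.0648 0.0153 0.1803] [ 0.0586 -0.0004  0.1675]
0.065 10 [ 0.0651 -0.0028  0.1585] [0.0676 0.0027 0.1742] [ 0.0659  -0.0004   0.16495]
arm axis [[ 0.0044 -0.0012  0.165 ]
 [ 0.0383 -0.      0.165 ]] tipbright [[0.063  0.0007 0.173 ]]
scene tip [[0.0633 0.001  0.173 ]]
```

View pics/b1.png

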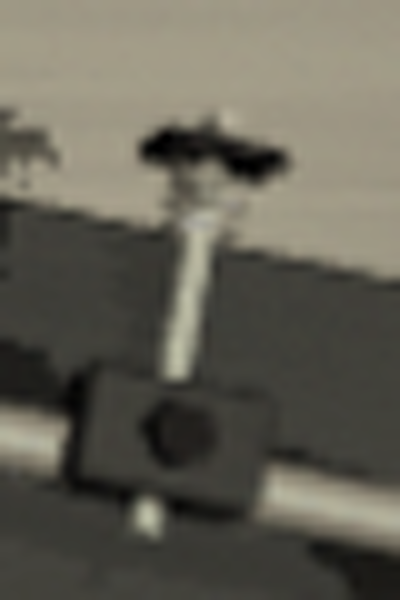

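View pics/b2.png

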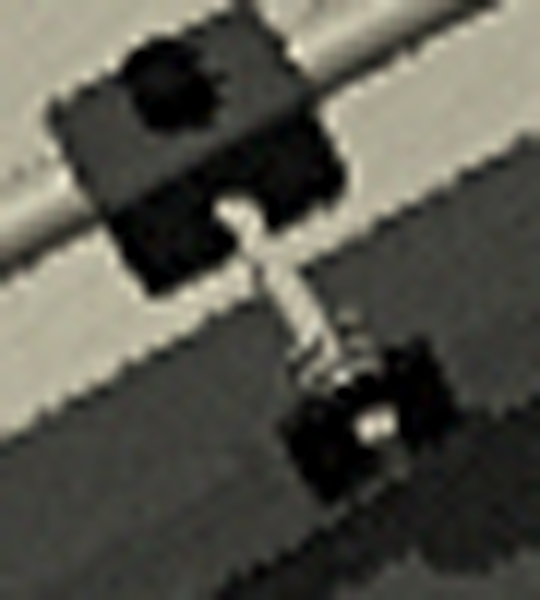

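The plate's rear face centres near (.5695,.107) with yaw ≈47.5°, and the dial protrudes on the +x+y side. The stand origin is at about (.457,-.251) with yaw −12.6°. The pad face is roughly 59 mm out and the tip's inner face about 61–62 mm. I'll move over the thermometer.

```bash
cat >> h.py <<'E'
from scipy.spatial.transform import Rotation as Ro
def goalR(yawy_deg):
    a=np.radians(yawy_deg);y=np.array([np.cos(a),np.sin(a),0]);z=np.array([0,0,-1.]);x=np.cross(y,z);return np.c_[x,y,z]
def plan(s,p,yaw,n):
    R0=Ro.from_rotvec(s["tool_rot"]).as_matrix();Rg=goalR(yaw)
    rv=Ro.from_matrix(R0.T@Rg).as_rotvec();dp=(np.array(p)-s["position"])*100
    print("total rv",rv.round(3),"dp world cm",dp.round(2))
    for i in range(n):
        R=R0@Ro.from_rotvec(rv*i/n).as_matrix();print((R.T@dp/n).round(2),(rv/n).round(3))
E
python3 - <<'E'
from h import *
from bench import ctrl
s=ctrl.get_state();plan(s,[.5712,.1086,.43],-42.55,16)
E
```

```text
total rv [-0.001 -0.    -0.529] dp world cm [37.99 72.97  2.61]
[ 3.61 -3.66 -0.16] [-0.    -0.    -0.033]
[ 3.73 -3.54 -0.16] [-0.    -0.    -0.033]
[ 3.85 -3.41 -0.16] [-0.    -0.    -0.033]
[ 3.96 -3.28 -0.16] [-0.    -0.    -0.033]
[ 4.06 -3.15 -0.16] [-0.    -0.    -0.033]
[ 4.17 -3.01 -0.16] [-0.    -0.    -0.033]
[ 4.26 -2.88 -0.16] [-0.    -0.    -0.033]
[ 4.36 -2.73 -0.16] [-0.    -0.    -0.033]
[ 4.44 -2.59 -0.16] [-0.    -0.    -0.033]
[ 4.53 -2.44 -0.16] [-0.    -0.    -0.033]
[ 4.6  -2.29 -0.16] [-0.    -0.    -0.033]
[ 4.68 -2.13 -0.16] [-0.    -0.    -0.033]
[ 4.75 -1.98 -0.16] [-0.    -0.    -0.033]
[ 4.81 -1.82 -0.16] [-0.    -0.    -0.033]
[ 4.87 -1.66 -0.16] [-0.    -0.    -0.033]
[ 4.92 -1.5  -0.16] [-0.    -0.    -0.033]
```

{"name": "play_rows", "arguments": {
  "targets": "3.6 -3.7 -0.3 0 0 -0.033 1; 3.7 -3.5 -0.3 0 0 -0.033 1; 3.9 -3.4 -0.3 0 0 -0.033 1; 4 -3.3 -0.3 0 0 -0.033 1; 4.1 -3.2 -0.2 0 0 -0.033 1; 4.2 -3 -0.2 0 0 -0.033 1; 4.3 -2.9 -0.2 0 0 -0.033 1; 4.4 -2.7 -0.1 0 0 -0.033 1"
}}

```text
time: 1.15
position: [0.3849, -0.2465, 0.4204]
tool_rot: [-3.014, -0.871, 0.004]
ft_force: [1.2, -0.9, -0.2]
grip_width: 1.004
```

```bash
python3 - <<'E'
from h import *
from bench import ctrl
s=ctrl.get_state();plan(s,[.5712,.1086,.43],-42.55,9);print(s["time"],s["position"],s["joint_positions"].round(2))
E
```

```text
total rv [-0.005  0.001 -0.266] dp world cm [18.63 35.51  0.96]
[ 3.85 -2.23 -0.1 ] [-0.001  0.    -0.03 ]
[ 3.92 -2.12 -0.1 ] [-0.001  0.    -0.03 ]
[ 3.98 -2.   -0.1 ] [-0.001  0.    -0.03 ]
[ 4.04 -1.88 -0.1 ] [-0.001  0.    -0.03 ]
[ 4.09 -1.76 -0.1 ] [-0.001  0.    -0.03 ]
[ 4.14 -1.64 -0.1 ] [-0.001  0.    -0.03 ]
[ 4.19 -1.52 -0.11] [-0.001  0.    -0.03 ]
[ 4.23 -1.4  -0.11] [-0.001  0.    -0.03 ]
[ 4.27 -1.27 -0.11] [-0.001  0.    -0.03 ]
1.15 [ 0.38494786 -0.2464726   0.42044046] [ 0.94 -0.09 -0.4   1.87 -0.04  1.36 -0.46]
```

{"name": "play_rows", "arguments": {
  "targets": "3.8 -2.2 -0.1 0 0 -0.03 1; 3.9 -2.1 -0.1 0 0 -0.03 1; 4 -2 -0.1 0 0 -0.03 1; 4 -1.9 -0.1 0 0 -0.03 1; 4.1 -1.8 -0.1 0 0 -0.03 1; 4.1 -1.6 -0.1 0 0 -0.03 1; 4.2 -1.5 -0.1 0 0 -0.03 1; 4.2 -1.4 0 0 0 -0.03 1; 4.2 -1.3 0 0 0 -0.03 1; 0 0 0 0 0 0 1"
}}

```text
time: 2.4
position: [0.5709, 0.1248, 0.4265]
tool_rot: [-2.86, -1.289, 0.004]
ft_force: [-0.6, -0.2, -0.2]
grip_width: 1.002
```

```bash
python3 - <<'E'
from h import *
from bench import ctrl
s=ctrl.get_state();plan(s,[.5712,.1086,.32],-42.55,1);print(s["time"],s["position"],s["joint_positions"].round(2),s["ft_force"].round(2))
im=ctrl.get_image("wrist");np.savez("w1.npz",**im);cv2.imwrite("pics/w1.png",im["pixels"])
print(proj(im,[[.5712,.1086,.124]]))
E
```

```text
total rv [-0.005  0.     0.019] dp world cm [  0.03  -1.62 -10.65]
[-1.19  1.14 10.64] [-0.005  0.     0.019]
2.4 [0.57093043 0.1248159  0.42646039] [ 0.44  0.26 -0.83  1.56  0.19  1.4  -1.13] [-0.6  -0.19 -0.22]
[[335.36778987 207.66606061]]
```

View pics/w1.png

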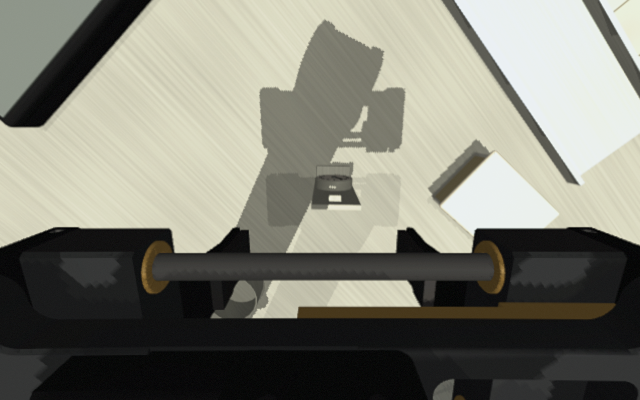

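The wrist view confirms it: plate top edge at (335,207), where I predicted, slot at (336,198), and the dial on the far side (335,182), along the tool's +x. Descending.

{"name": "play_rows", "arguments": {
  "targets": "-1.2 1.15 2 -0.005 0 0.019 1; 0 0 3.5 0 0 0 1; 0 0 4 0 0 0 1; 0 0 1 0 0 0 1; 0 0 0 0 0 0 1",
  "newtons": 35
}}

```text
time: 3.08
position: [0.5712, 0.0981, 0.3199]
tool_rot: [2.877, 1.241, -0.004]
ft_force: [-0.4, 0.7, 0.3]
grip_width: 0.997
```

```bash
python3 - <<'E'
from h import *
from bench import ctrl
s=ctrl.get_state();plan(s,[.5712,.1086,.261],-42.55,1);print(s["time"],s["position"],s["ft_force"].round(2))
im=ctrl.get_image("wrist");np.savez("w2.npz",**im);cv2.imwrite("pics/w2.png",im["pixels"])
print(proj(im,[[.5712,.1086,.124]]))
E
```

```text
total rv [ 0.007  0.006 -0.014] dp world cm [-0.    1.05 -5.89]
[ 0.79 -0.76  5.88] [ 0.007  0.006 -0.014]
3.075 [0.57122984 0.09812715 0.31987399] [-0.39  0.67  0.29]
[[309.7457503  222.99573672]]
```

View pics/w2.png

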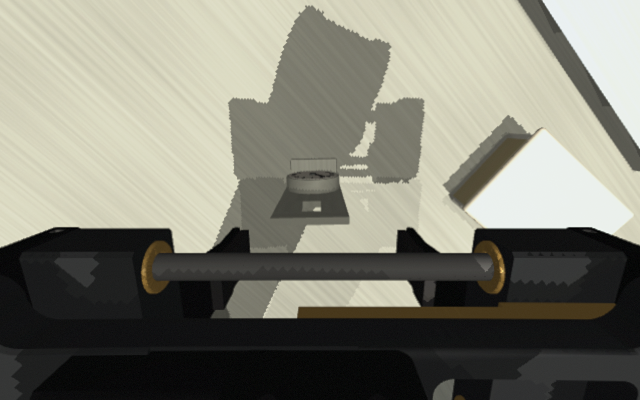

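The plate's top edge is at (310,221), left of the jaw centre because the TCP overshot by 1 cm in y. I'll correct that first and then go down.

{"name": "play_rows", "arguments": {
  "targets": "0.8 -0.75 0 0.007 0.006 -0.014 1; 0 0 0 0 0 0 1"
}}

```text
time: 3.38
position: [0.5722, 0.1103, 0.3231]
tool_rot: [2.875, 1.265, 0.009]
ft_force: [-0.0, 0.1, -0.6]
grip_width: 1.002
```

```bash
python3 - <<'E'
from h import *
from bench import ctrl
s=ctrl.get_state();plan(s,[.5712,.1086,.261],-42.55,1)
im=ctrl.get_image("wrist");np.savez("w3.npz",**im);crop(im,200,100,440,280,3,"pics/w3.png")
print(proj(im,[[.5712,.1086,.124]]))
E
```

```text
total rv [ 0.003 -0.005  0.001] dp world cm [-0.1  -0.17 -6.21]
[-0.23  0.02  6.21] [ 0.003 -0.005  0.001]
[[323.04530619 238.1958214 ]]
```

View pics/w3.png

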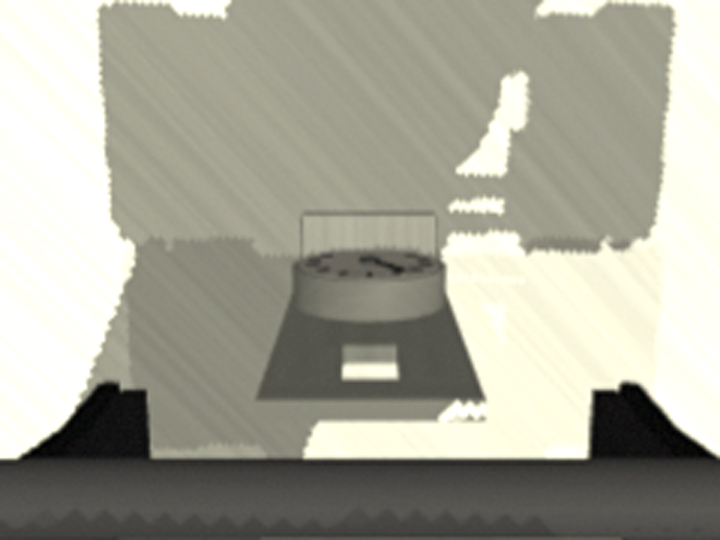

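The plate is square to the jaws and centred: its front top edge is at about (323,233) in full-frame pixels. Going down and gripping.

{"name": "play_rows", "arguments": {
  "targets": "-0.2 0 2 0 -0.005 0 1; 0 0 2 0 0 0 1; 0 0 1.7 0 0 0 1; 0 0 0.4 0 0 0 1; 0 0 0 0 0 0 1",
  "newtons": 35
}}

```text
time: 4.05
position: [0.5706, 0.1075, 0.2564]
tool_rot: [2.873, 1.263, -0.003]
ft_force: [0.2, -0.0, 0.3]
grip_width: 1.001
```

```bash
python3 - <<'E'
from h import *
from bench import ctrl
s=ctrl.get_state();plan(s,[.5712,.1086,.261],-42.55,1);print(s["ft_force"])
E
```

```text
total rv [0.002 0.003 0.   ] dp world cm [0.06 0.11 0.46]
[ 0.11 -0.03 -0.46] [0.002 0.003 0.   ]
[ 0.17122915 -0.04741011  0.31118012]
```

{"name": "play_rows", "arguments": {
  "targets": "0.1 0 -0.45 0.002 0.003 0 1; 0 0 0 0 0 0 1; 0 0 0 0 0 0 0.5; 0 0 0 0 0 0 0; 0 0 0 0 0 0 -0.5; 0 0 0 0 0 0 -1; 0 0 0 0 0 0 -1; 0 0 0 0 0 0 -1; 0 0 0 0 0 0 -1",
  "newtons": 35
}}

```text
time: 5.18
position: [0.5721, 0.1087, 0.2632]
tool_rot: [2.875, 1.264, 0.005]
ft_force: [-0.7, -0.2, 0.1]
grip_width: 0.568
```

```bash
python3 - <<'E'
from h import *
from bench import ctrl
s=ctrl.get_state();plan(s,[.5712,.1086,.261],-42.55,1);print(s["ft_force"],s["grip_width"]*87)
E
```

```text
total rv [ 0.002 -0.002  0.   ] dp world cm [-0.09 -0.01 -0.22]
[-0.07 -0.06  0.22] [ 0.002 -0.002  0.   ]
[-0.67306864 -0.18496165  0.11481129] 49.377459868503
```

Gripped: opening 49.4 mm. I'll lift, and locate the bottle and tub for the path.

{"name": "play_rows", "arguments": {
  "targets": "0 0 -1 0 0 0 -1; 0 0 -2 0 0 0 -1; 0 0 -3 0 0 0 -1; 0 0 -4 0 0 0 -1; 0 0 -4 0 0 0 -1; 0 0 -3 0 0 0 -1; 0 0 -1 0 0 0 -1; 0 0 0 0 0 0 -1"
}}

```text
time: 6.18
position: [0.5702, 0.1096, 0.4555]
tool_rot: [2.872, 1.266, 0.01]
ft_force: [-0.7, -0.4, -1.9]
grip_width: 0.565
```

```bash
python3 - <<'E'
from h import *
from bench import ctrl
t=load("top0.npz");print("bottle",onz(t,[[415,142]],.138).round(3),"tub",onz(t,[[305,139],[349,136],[354,167],[308,173]],.052).round(3).tolist())
o=np.array([.4572,-.2511,0]);y=np.radians(-12.57);d=np.array([np.cos(y),np.sin(y),0])
s=ctrl.get_state();print(s["position"],s["ft_force"].round(2),s["grip_width"])
plan(s,o+d*.15+[0,0,.43],-102.57,12)
for i in range(5): 
    s=ctrl.get_state();print(s["position"].round(4),s["tool_rot"].round(4))
im=ctrl.get_image("wrist");np.savez("w4.npz",**im);crop(im,200,100,440,280,3,"pics/w4.png")
E
```

```text
bottle [[ 0.712 -0.264  0.138]] tub [[0.751, 0.015, 0.052], [0.758, -0.104, 0.052], [0.671, -0.116, 0.052], [0.656, 0.007, 0.052]]
[0.5702235  0.10955086 0.45546568] [-0.72 -0.38 -1.91] 0.5654674027870904
total rv [ 0.002 -0.007  1.05 ] dp world cm [  3.34 -39.33  -2.55]
[-2.23  2.42  0.21] [ 0.    -0.001  0.087]
[-2.01  2.6   0.21] [ 0.    -0.001  0.087]
[-1.78  2.77  0.21] [ 0.    -0.001  0.087]
[-1.53  2.91  0.22] [ 0.    -0.001  0.087]
[-1.27  3.03  0.22] [ 0.    -0.001  0.087]
[-1.    3.13  0.22] [ 0.    -0.001  0.087]
[-0.72  3.21  0.22] [ 0.    -0.001  0.087]
[-0.44  3.26  0.22] [ 0.    -0.001  0.087]
[-0.15  3.29  0.22] [ 0.    -0.001  0.087]
[0.14 3.29 0.21] [ 0.    -0.001  0.087]
[0.42 3.26 0.21] [ 0.    -0.001  0.087]
[0.71 3.21 0.21] [ 0.    -0.001  0.087]
[0.5702 0.1096 0.4555] [2.8724 1.266  0.0099]
[0.5702 0.1096 0.4555] [2.8724 1.266  0.0099]
[0.5702 0.1096 0.4555] [2.8724 1.266  0.0099]
[0.5702 0.1096 0.4555] [2.8724 1.266  0.0099]
[0.5702 0.1096 0.4555] [2.8724 1.266  0.0099]
```

View pics/w4.png

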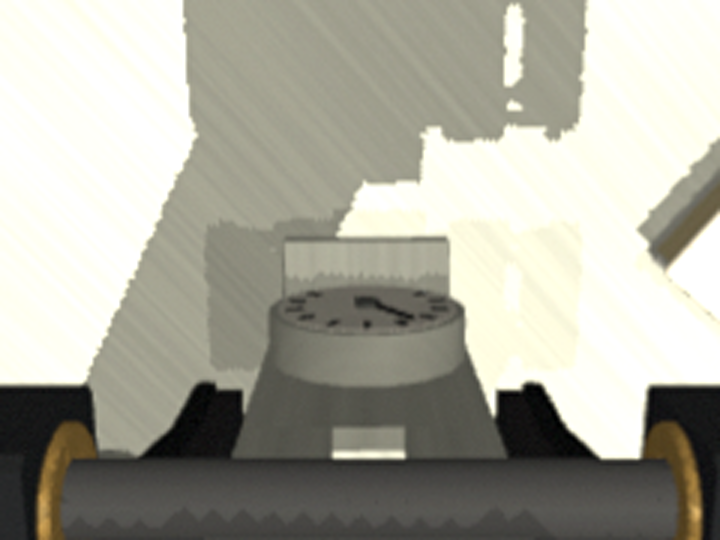

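The thermometer is held square between the fingers, with the slot at crop (368,440). Carrying it to a point outboard of the hook.

{"name": "play_rows", "arguments": {
  "targets": "-2.2 2.4 0.1 0 0 0.087 -1; -2 2.6 0.1 0 0 0.087 -1; -1.8 2.8 0.1 0 0 0.087 -1; -1.5 2.9 0.1 0 0 0.087 -1; -1.3 3 0.1 0 0 0.087 -1; -1 3.1 0.1 0 0 0.087 -1; -0.7 3.2 0.1 0 0 0.087 -1; -0.4 3.3 0.2 0 0 0.087 -1; -0.2 3.3 0.2 0 0 0.087 -1; 0.1 3.3 0.2 0 0 0.087 -1; 0.4 3 0.2 0 0 0.087 -1; 0.6 2 0.2 0 0 0.06 -1; 0 0 0 0 0 0 -1; 0 0 0 0 0 0 -1"
}}

```text
time: 7.98
position: [0.5949, -0.2953, 0.4299]
tool_rot: [-3.114, 0.395, 0.005]
ft_force: [0.3, 0.5, -1.6]
grip_width: 0.569
```

```bash
cat >> h.py <<'E'
O=np.array([.4572,-.2511,0]);_y=np.radians(-12.57);RZ=np.array([[np.cos(_y),-np.sin(_y),0],[np.sin(_y),np.cos(_y),0],[0,0,1]])
def L(X): return (np.asarray(X)-O)@RZ
def W(X): return np.asarray(X)@RZ.T+O
def st():
    from bench import ctrl
    s=ctrl.get_state();R=Ro.from_rotvec(s["tool_rot"]).as_matrix()
    print("t",round(float(s["time"]),2),"TCP stand mm",(L(s["position"])*1000).round(1),"F stand",(s["ft_force"]@RZ).round(2),"grip",round(float(s["grip_width"])*87,2))
    print("tool x,z in stand",(RZ.T@R)[:,0].round(3),(RZ.T@R)[:,2].round(3));return s
E
python3 - <<'E'
from h import *
s=st();plan(s,W([.15,0,.43]),-102.57,1);print(s["joint_positions"].round(2))
E
```

```text
t 7.97 TCP stand mm [144.  -13.2 429.9] F stand [ 0.18  0.5  -1.58] grip 49.53
tool x,z in stand [ 0.999 -0.033 -0.003] [-0.003  0.002 -1.   ]
total rv [-0.002  0.003 -0.033] dp world cm [0.88 1.15 0.01]
[ 0.56 -1.34 -0.01] [-0.002  0.003 -0.033]
[ 0.77  0.38 -0.47  1.36  0.17  1.45 -1.52]
```

{"name": "play_rows", "arguments": {
  "targets": "-1 -1.3 0 0 0 -0.033 -1; 0 0 0 0 0 0 -1; -1 0 3 0 0 0 -1; -0.5 0 4 0 0 0 -1; 0 0 1.5 0 0 0 -1; 0 0 0 0 0 0 -1; 0 0 0 0 0 0 -1"
}}

```text
time: 8.85
position: [0.5753, -0.2681, 0.3485]
tool_rot: [-3.124, 0.321, -0.008]
ft_force: [-0.4, -0.1, -1.8]
grip_width: 0.567
```

```bash
python3 - <<'E'
from h import *
from bench import ctrl
s=st()
for n in("top","scene","wrist"):
    im=ctrl.get_image(n);np.savez(n+"5.npz",**im)
    if n=="top":crop(im,385,180,465,260,8,"pics/t5.png")
    if n=="scene":crop(im,195,190,295,290,6,"pics/s5.png")
    if n=="wrist":cv2.imwrite("pics/w5.png",im["pixels"])
E
```

```text
t 8.85 TCP stand mm [119.    9.1 348.5] F stand [-0.37 -0.17 -1.82] grip 49.29
tool x,z in stand [1.    0.015 0.005] [ 0.005  0.002 -1.   ]
```

View pics/t5.png

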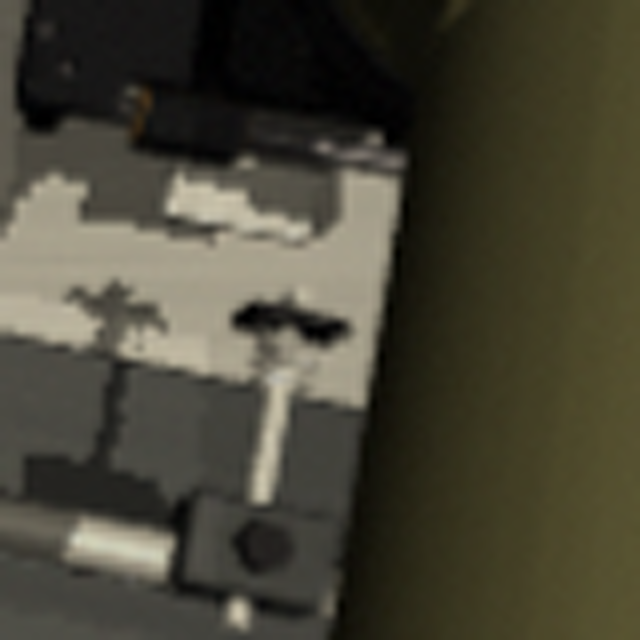

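View pics/s5.png

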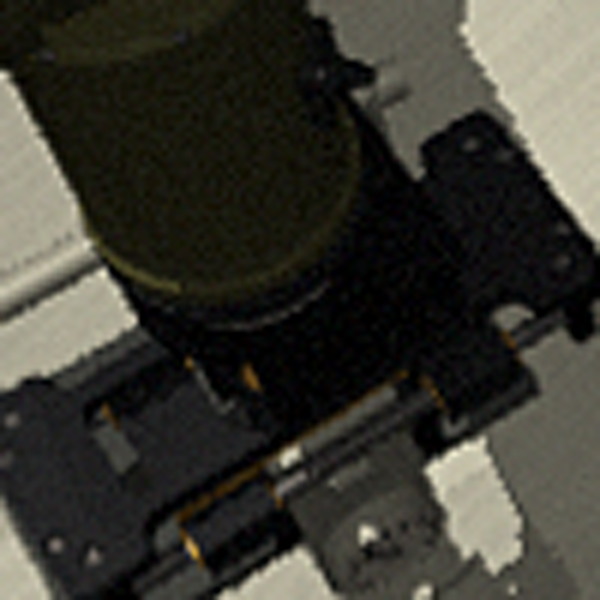

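View pics/w5.png

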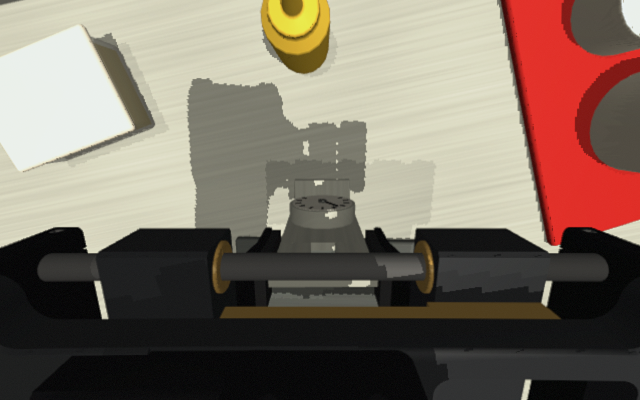

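{"name": "play_rows", "arguments": {
  "targets": "0 0 0 0 0 0 -1; 0 0 0 0 0 0 -1"
}}

```text
time: 9.25
position: [0.5756, -0.2685, 0.3496]
tool_rot: [-3.125, 0.322, -0.011]
ft_force: [-0.4, 0.5, -1.7]
grip_width: 0.57
```

```bash
python3 -c "
from h import *
st()"
```

```text
t 9.25 TCP stand mm [119.4   8.8 349.6] F stand [-0.53  0.4  -1.74] grip 49.61
tool x,z in stand [1.    0.014 0.007] [ 0.007  0.001 -1.   ]
```

{"name": "play_rows", "arguments": {
  "targets": "0 0.9 0 0 0 0.015 -1; 0 0 0 0 0 0 -1"
}}

```text
time: 9.5
position: [0.5735, -0.2784, 0.3498]
tool_rot: [3.122, -0.348, 0.011]
ft_force: [-0.4, 0.3, -1.1]
grip_width: 0.567
```

```bash
python3 -c "
from h import *
st()"
```

```text
t 9.5 TCP stand mm [119.5  -1.3 349.8] F stand [-0.48  0.19 -1.14] grip 49.33
tool x,z in stand [ 1.    -0.003  0.007] [ 0.007  0.    -1.   ]
```

{"name": "play_rows", "arguments": {
  "targets": "0 0 0 0 0 0 -1"
}}

```text
time: 9.62
position: [0.5735, -0.2784, 0.3498]
tool_rot: [3.122, -0.348, 0.011]
ft_force: [0.1, 0.1, -1.0]
grip_width: 0.568
```

```bash
python3 -c "
from h import *
st()"
```

```text
t 9.62 TCP stand mm [119.5  -1.4 349.8] F stand [ 0.1   0.13 -0.96] grip 49.4
tool x,z in stand [ 1.    -0.003  0.007] [ 0.007  0.001 -1.   ]
```

```bash
python3 - <<'E'
from h import *
from bench import ctrl
s=st()
im=ctrl.get_image("scene");np.savez("scene6.npz",**im)
crop(im,215,220,295,300,8,"pics/s6.png")
u,v=np.meshgrid(np.arange(215,300),np.arange(220,310));uv=np.c_[u.ravel(),v.ravel()];X=L(dep(im,uv))
m=(X[:,0]>.10)&(X[:,0]<.17)&(X[:,2]>.06)&(X[:,2]<.2)&(abs(X[:,1])<.06);X=X[m]
for z in np.arange(.06,.2,.01):
    Y=X[(X[:,2]>=z)&(X[:,2]<z+.01)]
    if len(Y):print(round(z,3),len(Y),Y.min(0).round(4),Y.max(0).round(4),np.median(Y,0).round(4))
w=ctrl.get_image("wrist");np.savez("wrist6.npz",**w);crop(w,200,100,440,280,3,"pics/w6.png")
E
```

```text
t 9.62 TCP stand mm [119.5  -1.4 349.8] F stand [ 0.1   0.13 -0.96] grip 49.4
tool x,z in stand [ 1.    -0.003  0.007] [ 0.007  0.001 -1.   ]
0.08 37 [ 0.1296 -0.0243  0.0853] [0.1483 0.022  0.09  ] [ 0.1404 -0.0062  0.0889]
0.09 119 [ 0.1263 -0.0258  0.09  ] [0.1485 0.0218 0.0966] [0.1405 0.0002 0.0917]
0.1 18 [ 0.1249 -0.0256  0.1002] [0.1378 0.0174 0.1091] [ 0.137  -0.0004  0.1065]
0.11 37 [ 0.1246 -0.0264  0.1104] [0.1386 0.0208 0.1193] [ 0.1374 -0.0054  0.1151]
0.12 46 [ 0.1241 -0.0263  0.1204] [0.139  0.0231 0.13  ] [ 0.1373 -0.0021  0.1258]
0.13 71 [ 0.1243 -0.0245  0.1305] [0.1383 0.0235 0.1399] [ 0.136  -0.0016  0.136 ]
0.14 128 [ 0.1236 -0.0261  0.14  ] [0.1383 0.0233 0.15  ] [ 0.1295 -0.0025  0.145 ]
0.15 47 [ 0.1235 -0.0259  0.1505] [0.126  0.0218 0.16  ] [0.1247 0.0002 0.1557]
0.16 60 [ 0.1195 -0.0307  0.16  ] [0.1328 0.0317 0.1699] [0.1247 0.0011 0.1666]
0.17 57 [ 0.1214 -0.0352  0.17  ] [0.134  0.0304 0.1798] [ 0.1249 -0.0029  0.1744]
0.18 32 [ 0.1239 -0.0332  0.1801] [0.1337 0.0319 0.1897] [0.1267 0.0085 0.1832]
0.19 11 [ 0.1311 -0.0293  0.1904] [0.1329 0.0313 0.1991] [0.1317 0.027  0.194 ]
```

View pics/s6.png

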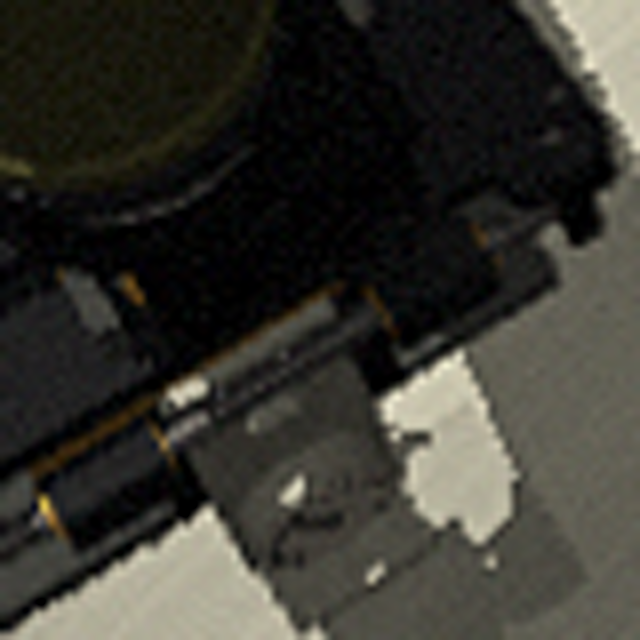

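View pics/w6.png

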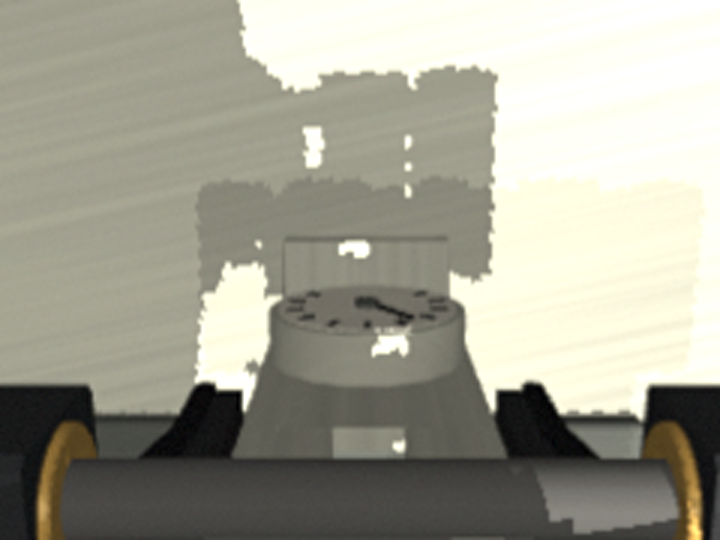

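Scene depth puts the plate centre at y≈−1.5 mm, the front face at x≈124.7 mm and the centre height at 148 mm in the stand frame. So I go +1.5 mm in y and 17 mm down, then inward.

{"name": "play_rows", "arguments": {
  "targets": "0 -0.13 0 0 0.006 0 -1; 0 0 0 0 0 0 -1; 0 0 0.8 0 0 0 -1; 0 0 0.7 0 0 0 -1; 0 0 0 0 0 0 -1; 0 0 0 0 0 0 -1"
}}

```text
time: 10.48
position: [0.5739, -0.2767, 0.333]
tool_rot: [3.122, -0.347, 0.019]
ft_force: [-0.1, -0.1, -1.5]
grip_width: 0.567
```

```bash
python3 -c "
from h import *
st()"
```

```text
t 10.47 TCP stand mm [119.5   0.4 333. ] F stand [-0.07 -0.17 -1.46] grip 49.35
tool x,z in stand [ 1.    -0.002  0.012] [ 0.012  0.001 -1.   ]
```

{"name": "play_rows", "arguments": {
  "targets": "0 0 0 0 -0.011 0 -1; 0 0 0 0 0 0 -1; -1.5 0 0 0 0 0 -1; -1.5 0 0 0 0 0 -1; -0.5 0 0 0 0 0 -1; 0 0 0 0 0 0 -1; 0 0 0 0 0 0 -1"
}}

```text
time: 11.35
position: [0.5391, -0.2688, 0.334]
tool_rot: [-3.122, 0.347, -0.005]
ft_force: [-0.5, 0.1, -1.6]
grip_width: 0.569
```

```bash
python3 - <<'E'
from h import *
from bench import ctrl
st()
im=ctrl.get_image("top");crop(im,385,180,465,260,8,"pics/t7.png")
im=ctrl.get_image("scene");np.savez("scene7.npz",**im);crop(im,200,210,280,290,8,"pics/s7.png")
u,v=np.meshgrid(np.arange(200,300),np.arange(200,310));uv=np.c_[u.ravel(),v.ravel()];X=L(dep(im,uv))
X=X[(X[:,0]>.06)&(X[:,0]<.13)&(X[:,2]>.06)&(X[:,2]<.2)&(abs(X[:,1])<.06)]
for z in np.arange(.06,.18,.01):
    Y=X[(X[:,2]>=z)&(X[:,2]<z+.01)]
    if len(Y):print(round(z,3),len(Y),Y.min(0).round(4),Y.max(0).round(4),np.median(Y,0).round(4))
E
```

```text
t 11.35 TCP stand mm [ 83.8   0.5 334. ] F stand [-0.54 -0.05 -1.59] grip 49.5
tool x,z in stand [ 1.    -0.002  0.003] [ 0.003  0.    -1.   ]
0.06 2 [0.1097 0.0132 0.0694] [0.1104 0.0183 0.0694] [0.11   0.0157 0.0694]
0.07 145 [ 0.091  -0.0225  0.071 ] [0.1122 0.0234 0.0791] [ 0.1037 -0.0008  0.0754]
0.08 9 [ 0.0883 -0.0239  0.0803] [0.1109 0.0117 0.0896] [ 0.1    -0.0026  0.0871]
0.09 29 [ 0.089  -0.0238  0.0906] [0.1021 0.0216 0.0999] [0.1006 0.0023 0.0961]
0.1 41 [ 0.0874 -0.0246  0.1002] [0.1024 0.0247 0.11  ] [ 0.1008 -0.0049  0.1056]
0.11 53 [ 0.0877 -0.0244  0.1101] [0.1024 0.0253 0.12  ] [ 0.1002 -0.0039  0.1156]
0.12 107 [ 0.0873 -0.0243  0.12  ] [0.1021 0.0249 0.13  ] [ 9.570e-02 -1.000e-04  1.263e-01]
0.13 71 [ 0.0868 -0.024   0.1301] [0.1007 0.0257 0.1395] [0.0891 0.0011 0.133 ]
0.14 48 [ 0.0866 -0.0239  0.1402] [0.0891 0.0242 0.1498] [ 0.0882 -0.0024  0.1452]
0.15 70 [ 0.06   -0.0337  0.1502] [0.0971 0.0337 0.1598] [0.0884 0.0014 0.1543]
0.16 54 [ 0.0653 -0.0334  0.16  ] [0.0974 0.0331 0.17  ] [ 0.0885 -0.0042  0.1651]
0.17 29 [ 0.0872 -0.0324  0.1701] [0.0978 0.0343 0.1799] [0.0948 0.0137 0.1732]
```

View pics/t7.png

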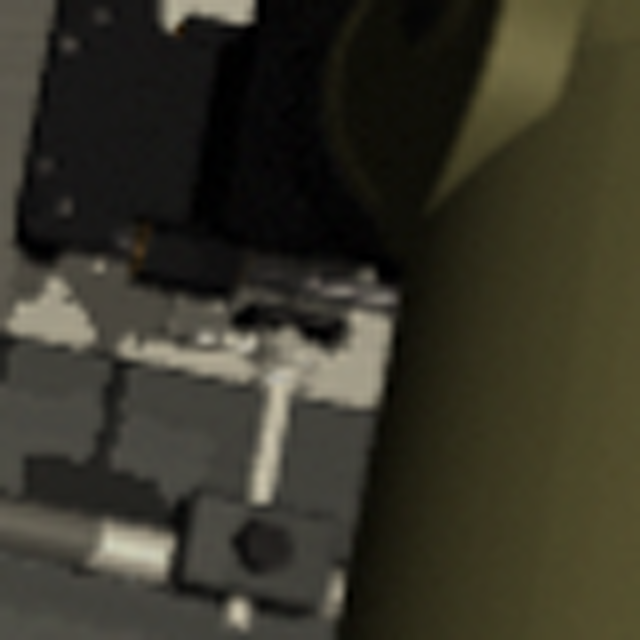

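View pics/s7.png

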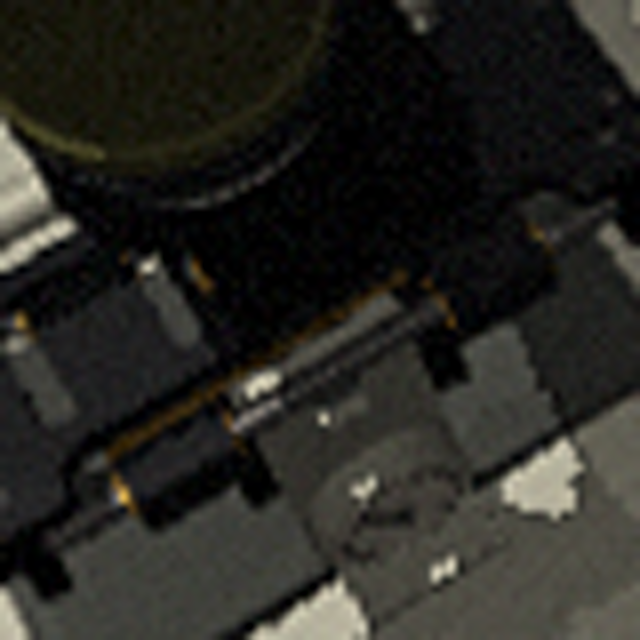

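The plate's rear face is at about x = 83 mm, just outside the tip, with y ≈ 0 and centre height ≈ 131.5 mm. I'll ease in with a force check at each step.

{"name": "play_rows", "arguments": {
  "targets": "-0.6 0 0 0 0 0 -1; 0 0 0 0 0 0 -1; -0.5 0 0 0 0 0 -1; 0 0 0 0 0 0 -1; 0 0 0 0 0 0 -1"
}}

```text
time: 12.08
position: [0.528, -0.2662, 0.3337]
tool_rot: [-3.122, 0.346, -0.005]
ft_force: [-0.0, -0.9, -1.0]
grip_width: 0.57
```

```bash
python3 -c "
from h import *
st()"
```

```text
t 12.07 TCP stand mm [ 72.4   0.7 333.7] F stand [ 0.17 -0.91 -0.95] grip 49.57
tool x,z in stand [ 1.    -0.002  0.003] [ 0.003  0.001 -1.   ]
```

{"name": "play_rows", "arguments": {
  "targets": "-0.4 0 0 0 0 0 -1; 0 0 0 0 0 0 -1; 0 0 0 0 0 0 -1"
}}

```text
time: 12.45
position: [0.5239, -0.2652, 0.3337]
tool_rot: [-3.122, 0.346, -0.005]
ft_force: [0.9, 0.2, -2.1]
grip_width: 0.568
```

```bash
python3 -c "
from h import *
st()"
```

```text
t 12.45 TCP stand mm [ 68.2   0.7 333.7] F stand [ 0.88  0.37 -2.06] grip 49.46
tool x,z in stand [ 1.    -0.002  0.003] [ 0.003  0.001 -1.   ]
```

{"name": "play_rows", "arguments": {
  "targets": "-0.2 0 0 0 0 0 -1; 0 0 0 0 0 0 -1; 0 0 0 0 0 0 -1"
}}

```text
time: 12.82
position: [0.5219, -0.2647, 0.3338]
tool_rot: [-3.122, 0.346, -0.005]
ft_force: [1.2, -0.2, -1.9]
grip_width: 0.564
```

```bash
python3 -c "
from h import *
st()"
```

```text
t 12.82 TCP stand mm [ 66.1   0.8 333.8] F stand [ 1.19  0.04 -1.86] grip 49.04
tool x,z in stand [ 1.    -0.002  0.003] [ 0.003  0.001 -1.   ]
```

{"name": "play_rows", "arguments": {
  "targets": "-0.25 0 0 0 0 0 -1; 0 0 0 0 0 0 -1; 0 0 0 0 0 0 -1"
}}

```text
time: 13.2
position: [0.5193, -0.2642, 0.3338]
tool_rot: [-3.122, 0.346, -0.005]
ft_force: [-0.4, -0.5, -1.0]
grip_width: 0.567
```

```bash
python3 -c "
from h import *
st()"
```

```text
t 13.2 TCP stand mm [ 63.4   0.8 333.8] F stand [-0.33 -0.59 -1.  ] grip 49.35
tool x,z in stand [ 1.    -0.002  0.003] [ 0.003  0.001 -1.   ]
```

{"name": "play_rows", "arguments": {
  "targets": "-0.2 0.05 0 0 0 0 -1; 0 0 0 0 0 0 -1; 0 0 0 0 0 0 -1"
}}

```text
time: 13.58
position: [0.517, -0.2642, 0.3337]
tool_rot: [-3.122, 0.346, -0.005]
ft_force: [-0.3, 0.5, -0.9]
grip_width: 0.568
```

```bash
python3 -c "
from h import *
st()"
```

```text
t 13.57 TCP stand mm [6.120e+01 2.000e-01 3.337e+02] F stand [-0.44  0.39 -0.93] grip 49.4
tool x,z in stand [ 1.    -0.002  0.003] [ 0.003  0.001 -1.   ]
```

{"name": "play_rows", "arguments": {
  "targets": "-0.15 0 0 0 0 0 -1; 0 0 0 0 0 0 -1; 0 0 0 0 0 0 -1"
}}

```text
time: 13.95
position: [0.5155, -0.2638, 0.3337]
tool_rot: [-3.122, 0.346, -0.005]
ft_force: [1.2, -0.8, -1.5]
grip_width: 0.566
```

```bash
python3 -c "
from h import *
st()"
```

```text
t 13.95 TCP stand mm [5.970e+01 3.000e-01 3.337e+02] F stand [ 1.29 -0.48 -1.47] grip 49.26
tool x,z in stand [ 1.    -0.001  0.003] [ 0.003  0.001 -1.   ]
```

{"name": "play_rows", "arguments": {
  "targets": "-0.15 0 0 0 0 0 -1; 0 0 0 0 0 0 -1; 0 0 0 0 0 0 -1"
}}

```text
time: 14.32
position: [0.5147, -0.2636, 0.3339]
tool_rot: [-3.122, 0.346, -0.01]
ft_force: [1.3, -0.7, -3.0]
grip_width: 0.569
```

```bash
python3 -c "
from h import *
st()"
```

```text
t 14.32 TCP stand mm [5.890e+01 3.000e-01 3.339e+02] F stand [ 1.4  -0.42 -3.05] grip 49.54
tool x,z in stand [ 1.    -0.001  0.006] [ 0.006  0.001 -1.   ]
```

The arm gave only 0.8 of 1.5 mm and tilted slightly, so this is pad contact near TCP x ≈ 59 mm. Each row re-bases on the measured pose, so I'll press without zero rows in between.

{"name": "play_rows", "arguments": {
  "targets": "-0.2 0 0 0 -0.003 0 -1; -0.2 0 0 0 0 0 -1"
}}

```text
time: 14.58
position: [0.5116, -0.2628, 0.334]
tool_rot: [-3.122, 0.346, -0.01]
ft_force: [5.2, -2.0, -5.1]
grip_width: 0.566
```

```bash
python3 -c "
from h import *
st()"
```

```text
t 14.57 TCP stand mm [ 55.6   0.4 334. ] F stand [ 5.54 -0.78 -5.11] grip 49.27
tool x,z in stand [ 1.    -0.001  0.007] [ 0.007  0.001 -1.   ]
```

{"name": "play_rows", "arguments": {
  "targets": "-0.1 0 0 0 0 0 -1"
}}

```text
time: 14.7
position: [0.5111, -0.2627, 0.3341]
tool_rot: [3.122, -0.346, 0.014]
ft_force: [5.5, -2.0, -4.4]
grip_width: 0.562
```

```bash
python3 -c "
from h import *
st()"
```

```text
t 14.7 TCP stand mm [ 55.1   0.4 334.1] F stand [ 5.81 -0.78 -4.38] grip 48.93
tool x,z in stand [ 1.    -0.001  0.009] [ 0.009  0.001 -1.   ]
```

{"name": "play_rows", "arguments": {
  "targets": "-0.17 0 0 0 -0.006 0 -1; -0.1 0 0 0 -0.003 0 -1"
}}

```text
time: 14.95
position: [0.5101, -0.2624, 0.3347]
tool_rot: [3.122, -0.346, 0.012]
ft_force: [7.6, -2.7, -5.9]
grip_width: 0.569
```

```bash
python3 -c "
from h import *
st()"
```

```text
t 14.95 TCP stand mm [ 54.1   0.5 334.7] F stand [ 8.03 -0.98 -5.94] grip 49.51
tool x,z in stand [ 1.    -0.001  0.007] [ 0.007  0.001 -1.   ]
```

Fx ≈ 8 N and about 4.5–5 mm of pad travel, which is enough clearance. Now sliding down while holding the push.

{"name": "play_rows", "arguments": {
  "targets": "-0.06 0 0.2 0 0 0 -1; -0.06 0 0.25 0 0 0 -1"
}}

```text
time: 15.2
position: [0.5113, -0.2624, 0.3333]
tool_rot: [3.12, -0.345, 0.027]
ft_force: [5.3, 0.5, 0.8]
grip_width: 0.564
```

```bash
python3 -c "
from h import *
st()"
```

```text
t 15.2 TCP stand mm [ 55.2   0.8 333.3] F stand [5.05 1.59 0.77] grip 49.07
tool x,z in stand [ 1.    -0.001  0.017] [ 0.017 -0.001 -1.   ]
```

The push slackened because the tool tilted 0.017 rad under the moment. I'll restore the tilt and push before the slot's top reaches the tip.

{"name": "play_rows", "arguments": {
  "targets": "-0.06 0 0 0 -0.012 0 -1; -0.06 0 0 0 -0.006 0 -1"
}}

```text
time: 15.45
position: [0.511, -0.2622, 0.3338]
tool_rot: [3.121, -0.345, 0.005]
ft_force: [6.6, -2.0, -5.5]
grip_width: 0.569
```

```bash
python3 -c "
from h import *
st()"
```

```text
t 15.45 TCP stand mm [ 55.    0.9 333.8] F stand [ 6.89 -0.47 -5.5 ] grip 49.49
tool x,z in stand [ 1.    -0.001  0.003] [ 0.003 -0.001 -1.   ]
```

{"name": "play_rows", "arguments": {
  "targets": "-0.08 0.02 0.25 0 -0.008 0 -1; -0.08 0 0.25 0 -0.006 0 -1"
}}

```text
time: 15.7
position: [0.5121, -0.2623, 0.3317]
tool_rot: [3.121, -0.344, -0.002]
ft_force: [6.2, -1.0, 2.1]
grip_width: 0.568
```

```bash
python3 -c "
from h import *
st()"
```

```text
t 15.7 TCP stand mm [ 56.    1.1 331.7] F stand [6.31 0.42 2.08] grip 49.39
tool x,z in stand [ 1.    -0.    -0.001] [-0.001 -0.002 -1.   ]
```

{"name": "play_rows", "arguments": {
  "targets": "-0.13 0.04 0.25 0 -0.004 0 -1; -0.12 0.03 0.25 0 -0.004 0 -1"
}}

```text
time: 15.95
position: [0.5122, -0.2623, 0.33]
tool_rot: [3.12, -0.343, 0.001]
ft_force: [6.0, -0.4, 1.6]
grip_width: 0.568
```

```bash
python3 -c "
from h import *
st()"
```

```text
t 15.95 TCP stand mm [ 56.1   1.1 330. ] F stand [5.95 0.9  1.55] grip 49.45
tool x,z in stand [1.    0.001 0.001] [ 0.001 -0.003 -1.   ]
```

{"name": "play_rows", "arguments": {
  "targets": "-0.2 0.05 0.1 -0.002 -0.006 0 -1; -0.16 0.04 0.2 0 -0.005 0 -1"
}}

```text
time: 16.2
position: [0.5114, -0.2618, 0.3299]
tool_rot: [3.119, -0.341, -0.001]
ft_force: [7.5, -1.0, 3.0]
grip_width: 0.565
```

```bash
python3 -c "
from h import *
st()"
```

```text
t 16.2 TCP stand mm [ 55.2   1.4 329.9] F stand [7.5  0.66 2.95] grip 49.17
tool x,z in stand [1.    0.002 0.   ] [ 0.    -0.004 -1.   ]
```

{"name": "play_rows", "arguments": {
  "targets": "-0.13 0.03 0.3 0.003 -0.004 0 -1; -0.13 0.03 0.3 0.002 -0.004 0 -1"
}}

```text
time: 16.45
position: [0.5116, -0.2621, 0.3275]
tool_rot: [3.122, -0.34, 0.005]
ft_force: [6.7, -1.2, 1.2]
grip_width: 0.568
```

```bash
python3 -c "
from h import *
st()"
```

```text
t 16.45 TCP stand mm [ 55.5   1.  327.5] F stand [6.82 0.3  1.24] grip 49.38
tool x,z in stand [1.    0.002 0.003] [ 0.003 -0.001 -1.   ]
```

{"name": "play_rows", "arguments": {
  "targets": "-0.17 0.03 0.25 0.001 -0.005 0 -1; -0.15 0.03 0.25 0.001 -0.005 0 -1"
}}

```text
time: 16.7
position: [0.5111, -0.2622, 0.3261]
tool_rot: [3.123, -0.34, 0.006]
ft_force: [7.1, -0.5, 1.4]
grip_width: 0.567
```

```bash
python3 -c "
from h import *
st()"
```

```text
t 16.7 TCP stand mm [ 55.    0.9 326.1] F stand [7.04 1.06 1.38] grip 49.36
tool x,z in stand [1.    0.003 0.004] [ 0.004 -0.    -1.   ]
```

{"name": "play_rows", "arguments": {
  "targets": "-0.16 0.03 0.25 0 -0.006 0 -1; -0.14 0.03 0.25 0 -0.005 0 -1"
}}

```text
time: 16.95
position: [0.5111, -0.262, 0.3248]
tool_rot: [3.122, -0.339, 0.006]
ft_force: [5.7, -1.1, 2.0]
grip_width: 0.568
```

```bash
python3 -c "
from h import *
st()"
```

```text
t 16.95 TCP stand mm [ 55.    1.  324.8] F stand [5.83 0.22 2.01] grip 49.44
tool x,z in stand [1.    0.003 0.004] [ 0.004 -0.001 -1.   ]
```

It is sliding without catching: Fz stays near +2 N.

{"name": "play_rows", "arguments": {
  "targets": "-0.16 0.03 0.25 0 -0.006 0 -1; -0.15 0.03 0.25 0 -0.005 0 -1; -0.15 0.03 0.25 0 -0.005 0 -1"
}}

```text
time: 17.32
position: [0.5111, -0.2618, 0.3229]
tool_rot: [3.12, -0.336, 0.007]
ft_force: [6.3, -0.3, 2.2]
grip_width: 0.57
```

```bash
python3 -c "
from h import *
st()"
```

```text
t 17.32 TCP stand mm [ 54.9   1.3 322.9] F stand [6.19 1.03 2.19] grip 49.6
tool x,z in stand [1.    0.005 0.005] [ 0.005 -0.003 -1.   ]
```

{"name": "play_rows", "arguments": {
  "targets": "-0.16 0.04 0.25 0.002 -0.006 0.003 -1; -0.15 0.04 0.25 0.001 -0.005 0 -1; -0.15 0.04 0.25 0 -0.005 0 -1"
}}

```text
time: 17.7
position: [0.5109, -0.262, 0.3209]
tool_rot: [3.122, -0.34, 0.008]
ft_force: [6.9, -1.2, 1.6]
grip_width: 0.568
```

```bash
python3 -c "
from h import *
st()"
```

```text
t 17.7 TCP stand mm [ 54.8   1.1 320.9] F stand [7.01 0.33 1.64] grip 49.43
tool x,z in stand [1.    0.003 0.006] [ 0.006 -0.001 -1.   ]
```

{"name": "play_rows", "arguments": {
  "targets": "-0.15 0.03 0.2 0 -0.006 0 -1; -0.15 0.03 0.2 0 -0.005 0 -1"
}}

```text
time: 17.95
position: [0.5109, -0.2618, 0.3208]
tool_rot: [3.121, -0.338, 0.009]
ft_force: [7.1, -0.5, 3.9]
grip_width: 0.575
```

```bash
python3 -c "
from h import *
st()"
```

```text
t 17.95 TCP stand mm [ 54.8   1.2 320.8] F stand [7.07 1.02 3.88] grip 50.01
tool x,z in stand [1.    0.003 0.006] [ 0.006 -0.002 -1.   ]
```

{"name": "play_rows", "arguments": {
  "targets": "-0.15 0.03 0.2 0 -0.006 0 -1; -0.15 0.03 0.2 0 -0.005 0 -1"
}}

```text
time: 18.2
position: [0.511, -0.2617, 0.3208]
tool_rot: [3.12, -0.337, 0.009]
ft_force: [6.3, -1.2, 2.3]
grip_width: 0.566
```

```bash
python3 -c "
from h import *
st()"
```

```text
t 18.2 TCP stand mm [ 54.8   1.4 320.8] F stand [6.4  0.19 2.33] grip 49.2
tool x,z in stand [1.    0.004 0.006] [ 0.006 -0.003 -1.   ]
```

{"name": "play_rows", "arguments": {
  "targets": "-0.15 0.04 0.35 0.002 -0.006 0 -1; -0.15 0.04 0.35 0 -0.005 0 -1"
}}

```text
time: 18.45
position: [0.511, -0.2618, 0.3177]
tool_rot: [3.121, -0.336, 0.009]
ft_force: [5.7, -0.5, 7.1]
grip_width: 0.567
```

```bash
python3 - <<'E'
from h import *
from bench import ctrl
st()
E
```

```text
t 18.45 TCP stand mm [ 54.8   1.3 317.7] F stand [5.69 0.81 7.1 ] grip 49.36
tool x,z in stand [1.    0.005 0.006] [ 0.006 -0.002 -1.   ]
```

Fz jumped to 7 N and the z travel is past the expected home. I'll check with the scene camera before releasing.

```bash
python3 - <<'E'
from h import *
from bench import ctrl
im=ctrl.get_image("scene");np.savez("scene8.npz",**im);crop(im,195,210,275,290,8,"pics/s8.png")
for nm in("scene7.npz","scene8.npz"):
    im=load(nm)
    u,v=np.meshgrid(np.arange(190,300),np.arange(200,310));uv=np.c_[u.ravel(),v.ravel()];X=L(dep(im,uv))
    for z0,z1 in((.045,.085),):
        Y=X[(X[:,0]>.072)&(X[:,0]<.115)&(abs(X[:,1])<.02)&(X[:,2]>z0)&(X[:,2]<z1)]
        print(nm,len(Y),"foot top z percentiles",np.percentile(Y[:,2],[10,30,50,70,90]).round(4),np.histogram(Y[:,2],np.arange(.045,.087,.003))[0])
    Y=X[(X[:,0]>.05)&(X[:,0]<.11)&(abs(X[:,1])<.03)&(X[:,2]>.09)&(X[:,2]<.15)]
    print("x hist",np.histogram(Y[:,0],np.arange(.05,.11,.003))[0],"y",Y[:,1].min(),Y[:,1].max())
im=ctrl.get_image("wrist");crop(im,200,100,440,280,3,"pics/w8.png")
E
```

```text
scene7.npz 124 foot top z percentiles [0.0727 0.0746 0.0754 0.0761 0.0771] [ 0  0  0  0  0  0  0  0  6 42 71  5  0]
x hist [  0   0   3   2   0   0   0   0   0   0   0   0 107  39  25  27 101  50
   0] y -0.024589125906005573 0.02569748444774792
scene8.npz 99 foot top z percentiles [0.0574 0.0588 0.0599 0.0613 0.0785] [ 0  0  2  7 42 28  1  0  1  3  4  6  4]
x hist [  0   6  33 157  27  44  23  90   0   0   0   0   0   0   0   0   0   0
   0] y -0.0297646027049221 0.029856228006959265
```

View pics/s8.png

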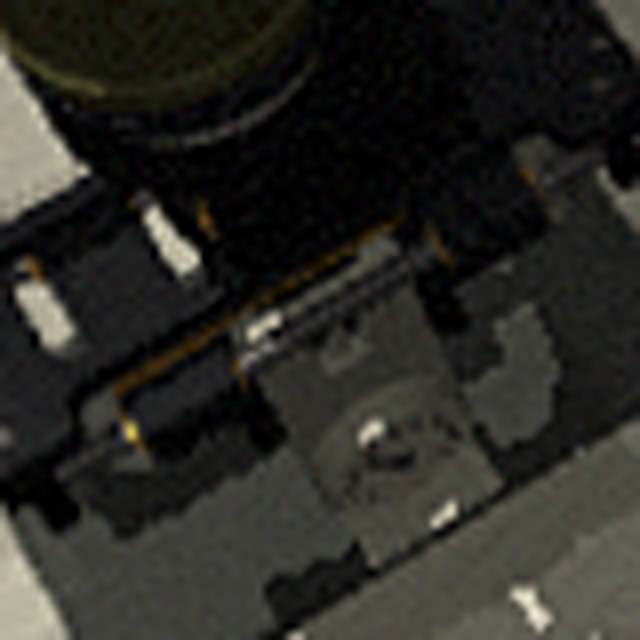

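View pics/w8.png

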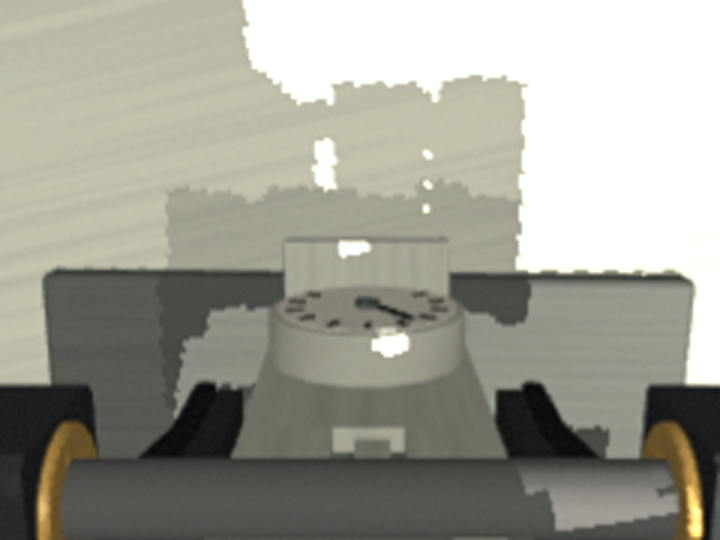

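The foot top moved from 75.4 to 60.0 mm, where home is ≈61 mm. The wrist view shows the hook tip centred in the slot at about (372,447), and the plate hasn't slipped in the grip. One confirming press down.

{"name": "play_rows", "arguments": {
  "targets": "-0.1 0.02 0.25 0 -0.005 0 -1; -0.08 0.02 0.25 0 -0.004 0 -1"
}}

```text
time: 18.8
position: [0.5115, -0.2616, 0.3177]
tool_rot: [3.119, -0.335, 0.007]
ft_force: [3.6, -0.1, 7.4]
grip_width: 0.566
```

```bash
python3 - <<'E'
from h import *
from bench import ctrl
st()
E
```

```text
t 18.8 TCP stand mm [ 55.3   1.6 317.7] F stand [3.57 0.66 7.44] grip 49.26
tool x,z in stand [1.    0.006 0.005] [ 0.005 -0.004 -1.   ]
```

It stalls at the same z with a steady 7.4 N, so it is on the arm. I'll ease the push off, then open.

{"name": "play_rows", "arguments": {
  "targets": "0 0.03 0.15 0 0 0 -1; 0 0 0.1 0 0 0 -1; 0 0 0.05 0 0 0 -1; 0 0 0 0 0 0 -1; 0 0 0 0 0 0 -1",
  "newtons": 15
}}

```text
time: 19.42
position: [0.5121, -0.2616, 0.3179]
tool_rot: [3.118, -0.334, 0.011]
ft_force: [3.5, 0.8, 2.0]
grip_width: 0.57
```

```bash
python3 - <<'E'
from h import *
from bench import ctrl
st()
E
```

```text
t 19.43 TCP stand mm [ 55.9   1.7 317.9] F stand [3.22 1.56 2.05] grip 49.63
tool x,z in stand [1.    0.006 0.007] [ 0.007 -0.005 -1.   ]
```

{"name": "play_rows", "arguments": {
  "targets": "0 0 0 0 0 0 -1; 0 0 0 0 0 0 0.3; 0 0 0 0 0 0 0.4; 0 0 0 0 0 0 0.6; 0 0 0 0 0 0 1; 0 0 0 0 0 0 1; 0 0 0 0 0 0 1",
  "newtons": 10
}}

```text
time: 20.3
position: [0.5092, -0.2618, 0.3142]
tool_rot: [3.12, -0.336, -0.006]
ft_force: [0.4, 0.1, -0.8]
grip_width: 0.981
```

```bash
python3 - <<'E'
from h import *
from bench import ctrl
st()
im=ctrl.get_image("wrist");crop(im,200,100,440,280,3,"pics/w9.png")
E
```

```text
t 20.3 TCP stand mm [ 53.1   0.9 314.2] F stand [ 0.42  0.19 -0.8 ] grip 85.35
tool x,z in stand [ 1.     0.005 -0.003] [-0.003 -0.004 -1.   ]
```

View pics/w9.png

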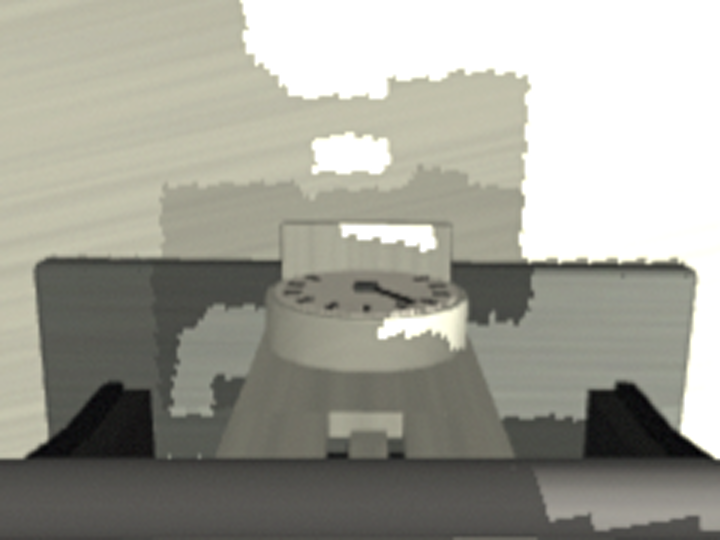

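The thermometer hangs free: the jaws are clear on both sides of the plate and the tip sits in the slot at crop (367,440). Straight up.

{"name": "play_rows", "arguments": {
  "targets": "0 0 -0.5 0 0 0 1; 0 0 -1.5 0 0 0 1; 0 0 -3 0 0 0 1; 0 0 -4 0 0 0 1; 0 0 -4 0 0 0 1; 0 0 -3 0 0 0 1; 0 0 -1 0 0 0 1; 0 0 0 0 0 0 1"
}}

```text
time: 21.35
position: [0.5097, -0.2602, 0.4959]
tool_rot: [3.118, -0.334, 0.002]
ft_force: [0.6, -0.3, -0.2]
grip_width: 0.997
```

{"name": "play_rows", "arguments": {
  "targets": "3 -4 0 0 0 0 1; 3.5 -5 0 0 0 0 1; 3.5 -5 0 0 0 0 1; 2 -4 0 0 0 0 1; 0 0 0 0 0 0 1; 0 0 0 0 0 0 1"
}}

```text
time: 22.1
position: [0.6683, -0.1092, 0.4835]
tool_rot: [3.117, -0.343, -0.022]
ft_force: [0.2, -1.1, 0.2]
grip_width: 0.998
```

```bash
python3 - <<'E'
from h import *
from bench import ctrl
st()
for n in("top","scene","wrist"):
    im=ctrl.get_image(n);np.savez(n+"9.npz",**im)
    if n=="top":crop(im,385,180,465,260,8,"pics/t9.png")
    if n=="scene":crop(im,195,190,295,290,6,"pics/s9.png")
    if n=="wrist":cv2.imwrite("pics/w10.png",im["pixels"])
E
```

```text
t 22.1 TCP stand mm [175.2 184.4 483.5] F stand [ 0.45 -1.    0.24] grip 86.85
tool x,z in stand [ 1.     0.    -0.014] [-0.014 -0.007 -1.   ]
```

View pics/t9.png

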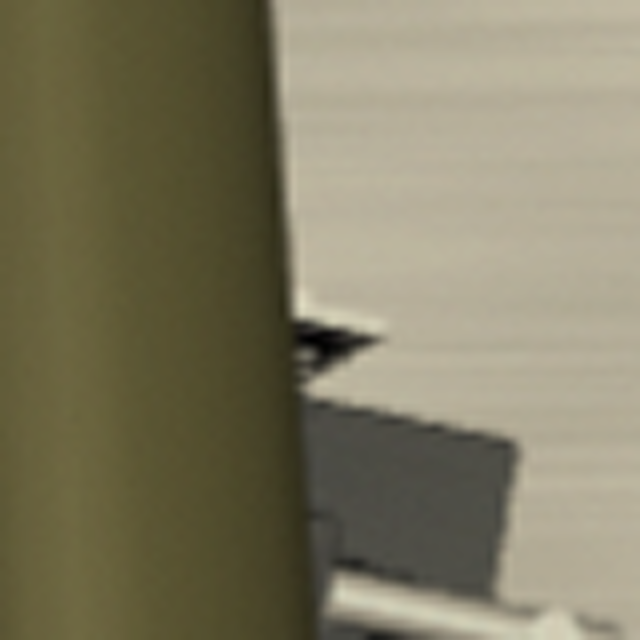

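View pics/s9.png

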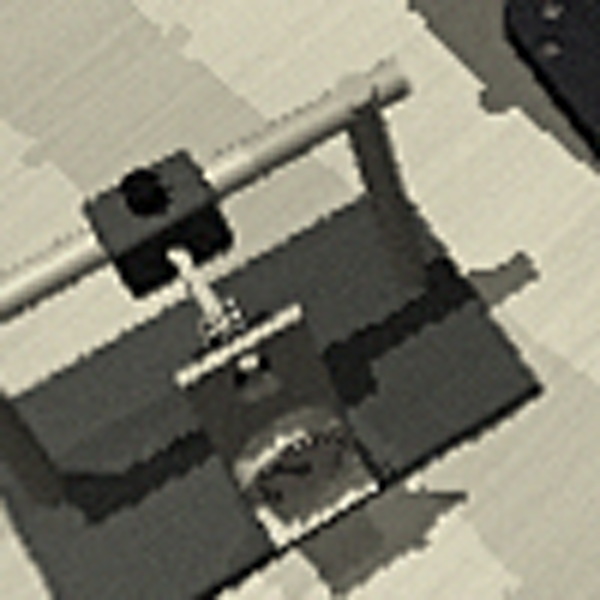

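The scene view shows it hanging behind the tip (tip at crop (250,368)), with the dial facing outward. Measuring the pose.

```bash
python3 - <<'E'
from h import *
im=load("scene9.npz")
u,v=np.meshgrid(np.arange(190,300),np.arange(190,310));uv=np.c_[u.ravel(),v.ravel()];X=L(dep(im,uv))
P=X[(X[:,0]>.05)&(X[:,0]<.072)&(abs(X[:,1])<.03)&(X[:,2]>.12)&(X[:,2]<.177)]
# front face plane robust (exclude tip/dial)
P=P[(abs(P[:,1])>.008)]
A=np.c_[P[:,1:],np.ones(len(P))];c=np.linalg.lstsq(A,P[:,0],rcond=None)[0];
for _ in range(5):
    r=P[:,0]-A@c;m=abs(r)<.002;c=np.linalg.lstsq(A[m],P[m,0],rcond=None)[0]
print("yaw",-c[0],"tilt",c[1],"front x at mid z .117",c@[0,.117,1],m.sum(),"y range",np.percentile(P[:,1],[1,99]))
T=X[(X[:,0]>.045)&(X[:,0]<.065)&(abs(X[:,1])<.027)&(X[:,2]>.165)];print("top edge z",np.percentile(T[:,2],[50,80,95]),"y",T[:,1].min(),T[:,1].max())
F=X[(X[:,0]>.068)&(X[:,0]<.09)&(abs(X[:,1])<.02)&(X[:,2]>.045)&(X[:,2]<.075)];print("foot top",np.median(F[:,2]),len(F))
D=X[(abs(X[:,1])<.03)&(X[:,0]>.07)&(X[:,0]<.085)&(X[:,2]>.06)&(X[:,2]<.12)];print("dial",np.median(D,0),D.min(0),D.max(0))
# top edge via rays: crop corners
def C(p): return (np.array(p)+.5)/6-.5+[195,190]
for z in(.177,.179,.181):print(z,L(onz(im,C([[180,380],[300,310]]),z)).round(4).tolist())
w=load("wrist9.npz") 
a=load("scene0.npz")
d=cv2.absdiff(im["pixels"],a["pixels"]).max(2)
for n,(x0,y0,x1,y1) in dict(bottle=(288,315,318,350),ring=(286,148,315,178),tub=(335,232,392,290)).items():print(n,(d[y0:y1,x0:x1]>40).mean())
E
```

```text
yaw -0.003649069577312512 tilt -7.724789976545215e-05 front x at mid z .117 0.06102319159700502 187 y range [-0.02473036  0.02514979]
top edge z [0.17645714 0.17816554 0.17908227] y -0.024604130253554474 0.025710917026489637
foot top 0.05966287142060356 117
dial [ 0.07332714 -0.00022032  0.09226018] [ 0.07000315 -0.02346633  0.06008499] [0.08388678 0.02269955 0.11852346]
0.177 [[0.0578, -0.0235, 0.177], [0.0583, 0.0254, 0.177]]
0.179 [[0.0588, -0.0235, 0.179], [0.0594, 0.0252, 0.179]]
0.181 [[0.0599, -0.0236, 0.181], [0.0605, 0.025, 0.181]]
bottle 0.0
ring 0.0011494252873563218
tub 0.661826981246219
```

View pics/w10.png

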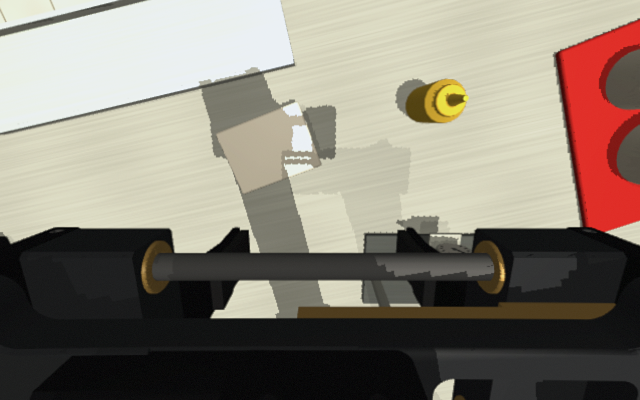

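Everything checks out, and the tub difference is only the arm's shadow and occlusion. Handing in.

```bash
python3 -c "
from bench import ctrl
print(ctrl.get_state()['time'],ctrl.close_job())"
```

```text
the job is handed in; nothing more can be done
22.25 None
```

The thermometer is hanging on the hook arm behind the tip, dial outward, and I handed the job in at 22.25 s. No verdict was reported.

**What I did:** I gripped the plate by its side edges at slot height, lifted it, and turned it to the stand. I passed the slot over the tip and pushed the pad back about 4 to 4.5 mm at 6–8 N. Then I slid the plate down until it stalled on the arm at about 7 N vertical. I eased the push off, opened the jaws and backed away.

**Last checks (scene camera depth and pixels):**

| Check | Result |
|---|---|
| Sideways offset from the arm | about 0.3 mm |
| Yaw and tilt | both under 0.005 rad |
| Plate front face | about 61 mm out from the bracket, so the plate's centre is about 58.5 mm out |
| Plate top edge | z ≈ 179 mm, which is home |
| Foot top | z ≈ 59.7 mm, where 61 mm is nominal |
| Largest wrist reading while pressing, at the readings taken | about 10 N (8 N horizontal, 6 N vertical) |

- **Disagreement:** the foot-top height is about 1.3 mm lower than nominal, which is within the roughly 2 mm camera calibration.
- **Bystanders:** image comparison shows the bottle and ring cutter unmoved. The same comparison for the tub did not count, because the arm covered and shaded it. The gripper never came down near it.

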